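# Find the balance-weight case that rattles

## Task

Each of the three closed grey cases in the low rack holds a check weight for the balance, but in one case the weight has come loose and slides lengthwise. Pick up the cases and tilt them lengthwise, roughly 30 to 45 degrees, to feel which one shifts inside; take the loose lid off the aluminium box, lay it flat on the worktop with its handle up, and set the case that shifts upright inside the box. The two sound cases must end upright in bays of the rack (any bays); set cases down rather than dropping them, never lay or roll one over on its side or end, and leave the other things where they are.

Things in the scene. Friction and masses are not known exactly. Their poses are not given: they have to be found in the camera images.
- rack: Fixed aluminium plate 144 (x) x 236 (y) x 6 mm; origin at the centre of its underside, on the worktop. Three bays at y = +88, 0 and -88 mm, x = 0 of its frame, each fenced by ribs 6 mm high; a case stands on the plate (6 mm up), its length along the rack's x, with 3 mm of play to the ribs all round. The rack starts full, one case a bay.
- box: Fixed open-topped aluminium box, outside 140 (x) x 150 (y) x 55 mm high, walls and floor 3 mm; origin at the centre of its underside, on the worktop. Covered by the loose lid at the start.
- lid: Loose lid 146 (x) x 156 (y) mm, 150 g; origin at the centre of its underside, at first 50 mm above the worktop. Lip z = 0 to 5 mm (3 mm play in the box), plate z = 5 to 9 mm. Black bar handle over the centre: 14 wide (x), 66 long (y), z = 26 to 38 mm, on two feet near its ends. The worktop before the sink, round x = 0.46, y = 0.05, is free to lay it on (origin then at about z = 0).
- case_a: Sealed grey plastic case 112 (x) x 38 (y) x 48 (z) mm, black seam and end latches, 450 g in all; origin at the centre of its underside. case_a, _b and _c look and weigh alike; which one holds the loose weight is drawn anew each time. Grip it across its 38 mm width, at its middle.
- case_b: Like case_a. The loose weight (350 g, exactly one of the three cases) starts mid-case and slides up to 31 mm either way along the case's x once that end is about 15 degrees or more down; it stays there when levelled. Held level, the moment about the case's y then differs by 0.1 N m (0.2 from end to end).
- case_c: Like case_a. In a sound case nothing shifts when it is tilted (under 1 mm).
- jar: White plastic ointment jar with screw lid, diameter 58, height 40 mm; a bystander, origin at the centre of its underside, to be left alone.
- brown_bottle: Brown glass bottle, diameter 54, height 120 mm; a bystander, origin at the centre of its underside, to be left alone.
- pad: Yellow note pad, 76 x 76 x 12 mm; a bystander, origin at the centre of its underside, to be left alone.
- pestle: White tamper standing upright, diameter 40, height 97 mm; a bystander, origin at the centre of its underside, to be left alone.
- pen: Slim pen, 145 mm long, lying down; a bystander, origin at the centre of its underside, to be left alone.
Mind the look-alikes: they are no part of the job. Leave any yellow look-alike of the case_c alone.

How it is judged:
On the way:
1. The case with the loose weight has been lifted and tilted 20 to 60 degrees, clear of everything (angle between weight_1_bar's own z axis and vertical between 0.35 and 1.05 rad and height (world z) of weight_1_bar above 0.07 m), for 0.1 s.
At the end, for the whole second after the job is handed in: The case whose weight slides stands upright (within 4.5 degrees) on the floor of the box; the two sound cases stand upright in bays of the rack, down on its plate; the lid lies flat on the worktop (within 7 degrees, underside below 12 mm), handle up; all at rest (x of weight_1_bar in the frame of box between -0.066 and 0.066 m and y of weight_1_bar in the frame of box between -0.071 and 0.071 m and z of weight_1_bar in the frame of box between 0.015 and 0.04 m and x of weight_2_bar in the frame of rack between -0.01 and 0.01 m and y of weight_2_bar in the frame of rack between -0.105 and 0.105 m and z of weight_2_bar in the frame of rack between 0.026 and 0.0325 m and x of weight_3_bar in the frame of rack between -0.01 and 0.01 m and y of weight_3_bar in the frame of rack between -0.105 and 0.105 m and z of weight_3_bar in the frame of rack between 0.026 and 0.0325 m and angle between each of case_a, case_b, case_c's own z axis and vertical below 0.08 rad and linear speed of each of case_a, case_b, case_c, lid below 0.03 m/s and height (world z) of lid between -0.006 and 0.012 m and angle between lid's own z axis and vertical below 0.12 rad); the robot touches nothing.
It fails at once if A case was turned past 75 degrees (angle between any of case_a, case_b, case_c's own z axis and vertical above 1.31 rad).
It fails at once if A case was dropped (faster than 0.9 m/s within 100 mm of the worktop) ((linear speed of case_a above 0.9 m/s and height (world z) of case_a below 0.1 m) or (linear speed of case_b above 0.9 m/s and height (world z) of case_b below 0.1 m) or (linear speed of case_c above 0.9 m/s and height (world z) of case_c below 0.1 m)).
It fails at once if A bystander was moved more than 30 mm (distance of any of jar, brown_bottle, pad, pestle, pen from where it was at the start of the episode above 0.03 m).
It also fails if it takes over 72 s, if anything falls off the work surface, if the arm or the gripper's body presses on something with over 40 N, if the wrist force passes 120 N, or if a joint passes its speed limit or range.

## Robot

A 6-joint arm with a two-finger parallel gripper is mounted at the origin on a cart in front of the work surface, level with it; the furniture and walls round the work are solid. World frame = base frame: x ahead of the robot, y to its left, z up, the work surface at z = 0. Lengths are in m, angles in rad, forces in N, time in s.
With the tool pointing down it reaches from about 0.325 to 0.925 m from the base axis. Payload 3.1 kg.
Tool frame: the origin (TCP) lies at the very end of the fingers, on their centre line; the grasp point (between the pads) lies 19 mm behind it; z points along the fingers, y is the direction in which the jaws open and shut (so a half turn about z gives the same grasp; the last joint's range is limited). The gripper opens to 85 mm and grips with 20 to 120 N. Pads are 22 mm wide; open, the fingers measure 114 mm over their backs; the gripper's body (76 mm by 85 mm) begins 54 mm behind the grasp point. The pads swing forward as they close: fully open they stand 13 mm farther back than shut.
Start: joints at [-1.381, 0.217, 1.613, -0, 1.311, -0.112], TCP at [0.186, -0.597, 0.231] pointing down, gripper open.
Joint ranges: [-2.75, 2.75], [-0.78, 2.1], [0.31, 2.55], [-1.13, 4.27], [0.13, 2.63], [-2.58, 2.58]. Speed limits (rad/s): [2.79, 2.79, 3.14, 3.14, 3.14, 3.14].

## Interface

Orientations are given as [roll, pitch, yaw] about the fixed x, y, z axes, in that order (R = Rz(yaw) Ry(pitch) Rx(roll)).
In Python, from plant import * gives the robot as it stands.
- The arm moves only by the tool step_arm, never from a script. Its argument "series" is text: rows parted by semicolons, each of 4 numbers parted by spaces: the shift along the tool's x, y, z in cm, then the turn about the tool's z in degrees. In form: x y z roll; .... A call has 1 to 20 rows; each row is the pose to reach, as a shift and turn from the pose commanded when the call began, along the tool's axes at that moment; what a row does not reach only later rows make up. A row lasts 1/12 s, in which the tool goes at most 41.7 mm and 7.16 degrees, less where a joint would pass 70% of its speed; a pose out of reach is approached as far as the arm can. A call with a gripper value outside its range is refused whole. "hand" is the opening, from 0 (shut) to 1 (fully open), set as the call begins (left out, the last holds). The fingers move at their own pace and stop on an object; "squeeze" is the grip in N (left out, the last holds). Time passes only in rows, so rows that repeat a pose let the fingers close. It gives the time, the measured TCP pose, the force and the opening at its end, in the units of the state.
- observe(): the state, without advancing time (a new reading comes with each control period).
- capture(name): name is "scene" or "side" or "wrist"; returns the picture (420x560x3 uint8, red, green, blue); there is no depth.
- camera_model(name): a dict with "vfov" (degrees; the focal length in pixels is half the picture's height over the tangent of half this angle, whatever the lens; pixels are square), "cx", "cy" (the principal point, pixels), "k1" (the pictures are not rectified: a ray, as slopes to the right and down, at radius r is drawn at 1 + k1 r^2 times it, then the intrinsics apply), "R" (3x3) and "t" (3): a world point X has camera coordinates R X + t. Camera axes: x right, y down, z forward; pixel columns grow to the right and rows downward; lengths in m; the calibration is good to about 2 mm. A picture is of the moment at which its call begins: read the wrist's pose just before it. camera_model takes no time and is no camera call; for the wrist camera it gives the pose at the moment of the call.
- finish_job(): hands the job in, once; it reports no verdict.
The state is a dict: "t": time; "joint_positions": joint angles; "joint_vel": joint speeds; "effort": joint torques, N m; "tool_pos": TCP position; "eef_rot": TCP orientation; "force": force on the tool from outside, world axes, zero at the start; "moment": the same for the moment, N m; "finger_gap": finger opening in m.
Only numpy, scipy, OpenCV 4.12 (cv2) and the standard library are available. Lean on these libraries where they do the work, as an engineer would, in place of code of your own. Each camera call takes 0.05 s, during which the arm holds its last target.

## Working session

There is one attempt and no reset: what is moved stays moved. The work goes in short steps, Python scripts to look and compute and a tool call to move; the robot and the scene stay as the last step left them, time stands still between calls to the robot, and variables do not carry over. Pictures are saved under pics/ and viewed, and the job is handed in when it is done.

Besides the shell and the picture viewer there is one more tool, called after "Request:" as a command line: name --argument value ..., lists and objects as JSON in quotes. step_arm: Moves the arm, as the interface text tells. Its arguments: {"type":"object","properties":{"series":{"type":"string"},"hand":{"type":"number"},"squeeze":{"type":"number"}},"required":["series"]}

```bash
ls; mkdir -p pics; python3 - <<'E'
from plant import *
import cv2,numpy as np
print(observe())
for n in ("scene","side","wrist"):
    m=camera_model(n); print(n,m)
    cv2.imwrite(f"pics/{n}0.png",cv2.resize(capture(n)[:,:,::-1],(800,600),interpolation=cv2.INTER_CUBIC)); 
    
E
```

```text
pics
{'t': 0.0, 'joint_positions': array([-1.38120663e+00,  2.17751634e-01,  1.61495361e+00, -1.18989884e-05,
        1.31126789e+00, -1.12246035e-01]), 'joint_vel': array([ 5.66977242e-06, -6.62715870e-05, -7.23779786e-04, -8.50025382e-04,
       -1.34136848e-03, -5.51266048e-05]), 'effort': array([-3.69450663e-04, -3.96847951e+01, -3.03850794e+01, -5.06572133e-05,
        9.63872328e-03,  1.30104848e-05]), 'tool_pos': array([ 0.18563134, -0.59594099,  0.22995965]), 'eef_rot': array([-3.13922586e+00, -2.55217904e-04,  3.01838495e-01]), 'force': array([ 0.30079508,  0.27091973, -0.291098  ]), 'moment': array([0.00017302, 0.02843427, 0.01590929]), 'finger_gap': 0.08540472313163465}
scene {'vfov': 54.48584261905428, 'cx': 277.41395836246653, 'cy': 207.96045869255246, 'k1': -0.041269995929586245, 'R': array([[-0.84961732, -0.52691056,  0.02270855],
       [-0.27715595,  0.40943905, -0.86922048],
       [ 0.44870368, -0.74479859, -0.4939029 ]]), 't': array([0.44305127, 0.27755252, 1.02208564])}
side {'vfov': 54.27400175564434, 'cx': 279.3622265546628, 'cy': 213.56059223487992, 'k1': -0.030877425985330418, 'R': array([[ 0.94750622, -0.31908932,  0.02034632],
       [-0.17335072, -0.56613477, -0.80587899],
       [ 0.26866614,  0.76004831, -0.59173058]]), 't': array([-0.58220005,  0.08130148,  1.24325245])}
wrist {'vfov': 64.29819714038626, 'cx': 282.2902028505566, 'cy': 207.05729261215419, 'k1': -0.046984530640484044, 'R': array([[ 0.29737748, -0.95475932, -0.001131  ],
       [-0.90219489, -0.28139255,  0.32689848],
       [-0.31242763, -0.09619187, -0.94505878]]), 't': array([-0.62429794, -0.04310739,  0.37999721])}
```

View pics/scene0.png

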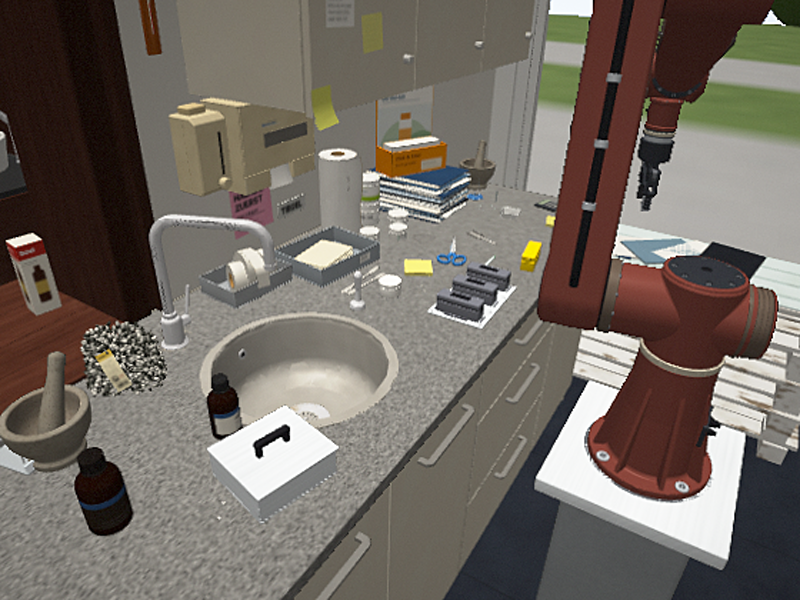

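View pics/side0.png

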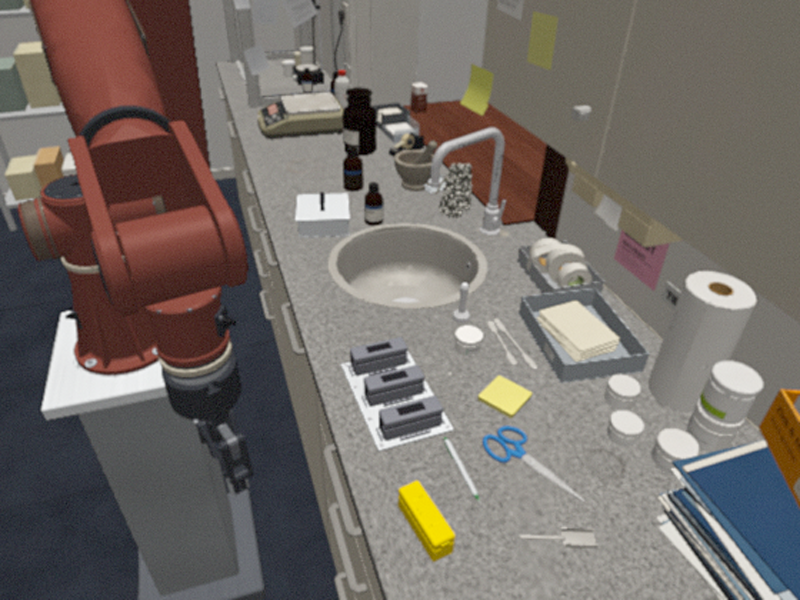

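View pics/wrist0.png

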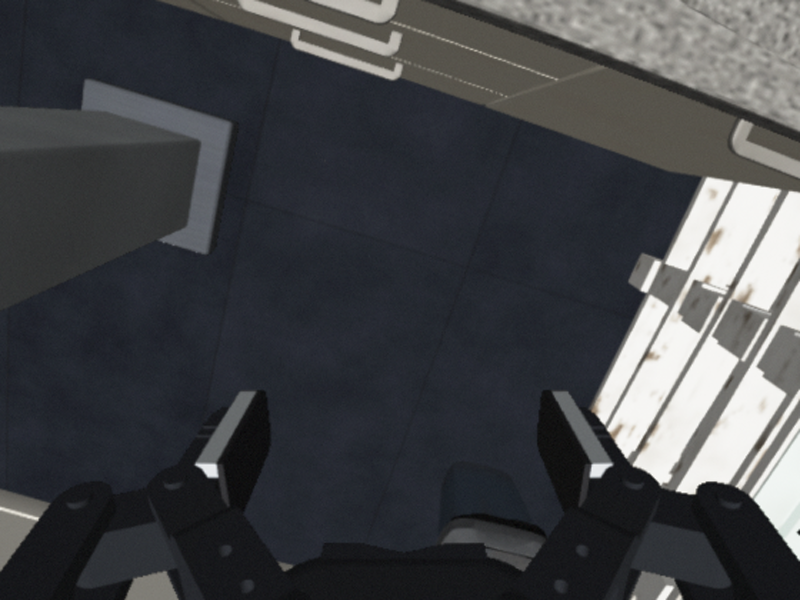

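The views show the rack with three grey cases (side ≈(395,390), scene ≈(475,290) in the 800x600 pictures). The lidded box is at side (322,215), scene (272,460). A yellow look-alike case sits at side (427,520), scene (532,255). What could be taken for the target: the three grey cases at side (378,355), (395,385) and (410,416), and the yellow block, which I rule out by colour.

```bash
cat > h.py <<'E'
import numpy as np,cv2
def ray(m,u,v):
    f=210/np.tan(np.radians(m['vfov'])/2)
    d=np.array([(u-m['cx'])/f,(v-m['cy'])/f]); s=d.copy()
    for _ in range(20): s=d/(1+m['k1']*(s@s))
    R=np.array(m['R']);t=np.array(m['t'])
    w=R.T@np.array([s[0],s[1],1.]); return -R.T@t, w/np.linalg.norm(w)
def onz(m,u,v,z):
    o,d=ray(m,u,v); return o+d*(z-o[2])/d[2]
def tri(l):
    A=np.zeros((3,3));b=np.zeros(3)
    for m,u,v in l:
        o,d=ray(m,u,v);P=np.eye(3)-np.outer(d,d);A+=P;b+=P@o
    X=np.linalg.solve(A,b)
    return X,[round(float(np.linalg.norm((np.eye(3)-np.outer(d,d))@(X-o))*1000),1) for m,u,v in l for o,d in [ray(m,u,v)]]
def proj(m,X):
    f=210/np.tan(np.radians(m['vfov'])/2)
    c=np.array(m['R'])@np.array(X)+np.array(m['t']); s=c[:2]/c[2]; s=s*(1+m['k1']*(s@s))
    return s*f+[m['cx'],m['cy']]
E
python3 - <<'E'
import cv2
from plant import *
s=capture("scene")[:,:,::-1];d=capture("side")[:,:,::-1]
cv2.imwrite("pics/scene_raw.png",s);cv2.imwrite("pics/side_raw.png",d)
def crop(im,x0,y0,x1,y1,k,n): cv2.imwrite(n,cv2.resize(im[y0:y1,x0:x1],None,fx=k,fy=k,interpolation=cv2.INTER_CUBIC))
crop(s,290,170,390,230,8,"pics/c1.png")
crop(d,225,230,325,315,7,"pics/c2.png")
crop(s,135,270,250,365,6,"pics/c3.png")
crop(d,195,125,285,175,8,"pics/c4.png")
E
```

```text
(no output)
```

View pics/c1.png

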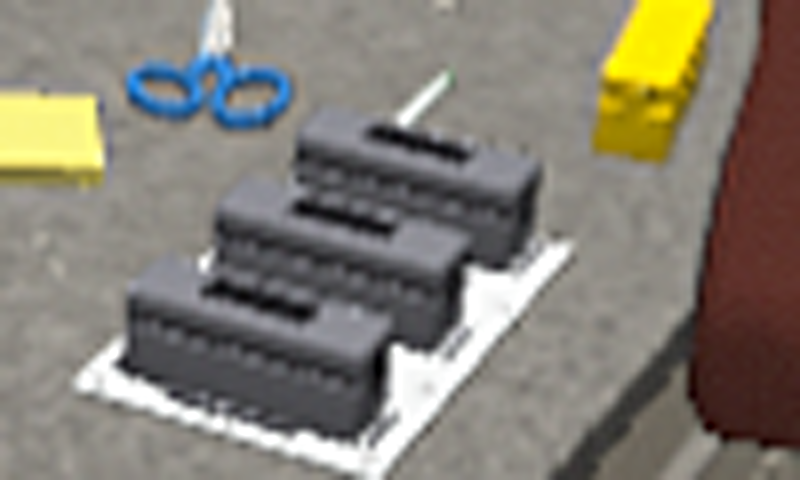

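View pics/c2.png

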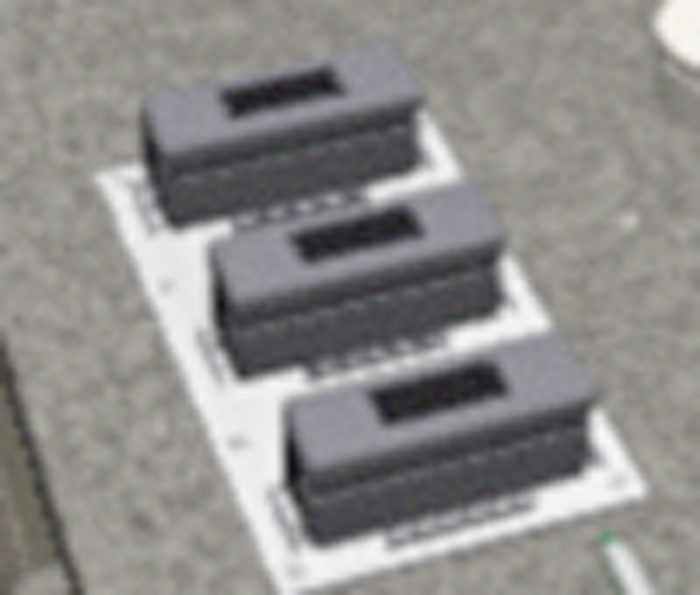

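View pics/c3.png

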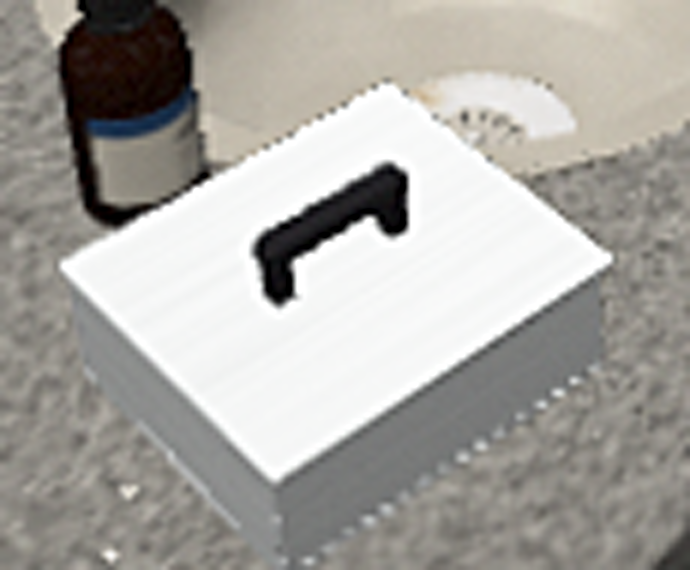

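View pics/c4.png

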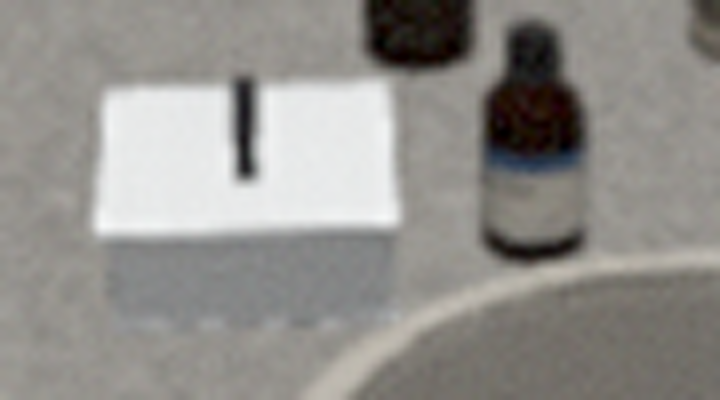

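The close crops confirm three grey cases with black top slots standing on a white rack. They also show a white-lidded box with a black bar handle running roughly along y. I'll triangulate these points next.

```bash
python3 - <<'E'
from h import *; from plant import *
S=camera_model("scene");D=camera_model("side")
a=lambda p:(S,p[0]/8+290-.44,p[1]/8+170-.44)
b=lambda p:(D,p[0]/7+225-.43,p[1]/7+230-.43)
c=lambda p:(S,p[0]/6+135-.42,p[1]/6+270-.42)
d=lambda p:(D,p[0]/8+195-.44,p[1]/8+125-.44)
for p,q in [((258,298),(281,91)),((343,215),(357,233)),((420,141),(440,387))]: print('slot',*tri([a(p),b(q)]))
for p,q in [((80,383),(460,168)),((380,474),(100,175)),((572,243),(290,590))]: print('rackcorner',*tri([a(p),b(q)]))
for q in [(460,168),(100,175),(290,590),(645,490)]: print('rack side z6', onz(*b(q),.006))
P=[]
for p,q in [((278,482),(105,88)),((612,260),(95,235)),((388,83),(402,225)),((60,267),(388,82))]:
    print('lid',*tri([c(p),d(q)])); P.append(onz(*c(p),.059)[:2])
P=np.array(P);print(P,P.mean(0)); 
for i in range(4): e=P[(i+1)%4]-P[i]; print(np.linalg.norm(e),np.degrees(np.arctan2(e[1],e[0])))
for p in [(262,242),(390,172)]: print('handle z.088',onz(*c(p),.088))
for q in [(245,80),(245,150)]: print('handle side',onz(*d(q),.088))
E
```

```text
slot [ 0.49036674 -0.23394716  0.05739346] [0.2, 0.2]
slot [ 0.49296778 -0.32328226  0.05771406] [0.8, 0.8]
slot [ 0.49502904 -0.41006349  0.0586418 ] [1.7, 1.7]
rackcorner [ 0.57133982 -0.22994696 -0.00968524] [0.5, 0.5]
rackcorner [ 0.41817523 -0.20871598  0.00843835] [1.5, 1.5]
rackcorner [ 0.42744695 -0.44387325  0.01028844] [2.5, 2.5]
rack side z6 [ 0.56541197 -0.24592048  0.006     ]
rack side z6 [ 0.42026137 -0.20529683  0.006     ]
rack side z6 [ 0.4311004  -0.43945862  0.006     ]
rack side z6 [ 0.57047443 -0.4343507   0.006     ]
lid [0.46040966 0.48269734 0.06305895] [1.7, 1.7]
lid [0.42843153 0.33152101 0.06053214] [0.1, 0.1]
lid [0.57118613 0.29878979 0.05999733] [1.4, 1.4]
lid [0.60314897 0.45068883 0.06149171] [2.0, 2.0]
[[0.46120711 0.48060056]
 [0.42926632 0.33030655]
 [0.57016625 0.29848139]
 [0.60268985 0.44966869]] [0.51583238 0.3897643 ]
0.153650586809116 -101.99810651844106
0.14444940733772466 -12.727859062203795
0.15464600223498706 77.85948102359782
0.14482453767548015 167.66766824989767
handle z.088 [0.52435846 0.41781144 0.088     ]
handle z.088 [0.51010684 0.36279301 0.088     ]
handle side [0.52360407 0.42174479 0.088     ]
handle side [0.50669027 0.34538317 0.088     ]
```

Request:
step_arm --series "4 -2.5 -1 2; 8 -5 -2 5; 12 -7.5 -3 8; 16 -10 -4 10; 20 -13 -5 13; 24 -15.5 -6 15.8; 27 -17.5 -7 15.8; 30.5 -19.4 -7 15.8; 30.5 -19.4 -7 15.8; 30.5 -19.4 -7 15.8; 30.5 -19.4 -7 15.8" --hand 1

```text
t: 1.17
tool_pos: [0.4204, -0.3196, 0.3017]
eef_rot: [3.141, -0.0, 0.03]
force: [-0.4, -0.7, -0.4]
finger_gap: 0.0856
```

```bash
python3 - <<'E'
from plant import *
import cv2,pickle
o=observe();m=camera_model("wrist");im=capture("wrist")
print(o); pickle.dump((o,m),open("w1.pkl","wb"))
cv2.imwrite("pics/w1raw.png",im[:,:,::-1])
cv2.imwrite("pics/w1.png",cv2.resize(im[:,:,::-1],(800,600),interpolation=cv2.INTER_CUBIC))
E
```

```text
{'t': 1.1667, 'joint_positions': array([-7.82712993e-01, -4.30542868e-02,  1.76054834e+00, -4.36507762e-04,
        1.42319834e+00,  7.58104377e-01]), 'joint_vel': array([-0.05361758,  0.01111188,  0.00851532, -0.01606807, -0.00428624,
       -0.00611456]), 'effort': array([ 1.25122882e+00, -3.01661217e+01, -3.17880392e+01,  1.75900050e-01,
        1.98318850e-02,  4.36693907e-02]), 'tool_pos': array([ 0.42039704, -0.31960064,  0.30171826]), 'eef_rot': array([ 3.14064205e+00, -3.05400168e-04,  3.00431017e-02]), 'force': array([-0.38887749, -0.72891415, -0.41183464]), 'moment': array([-0.02685632,  0.00948763,  0.00641959]), 'finger_gap': 0.08564627974998901}
```

View pics/w1.png

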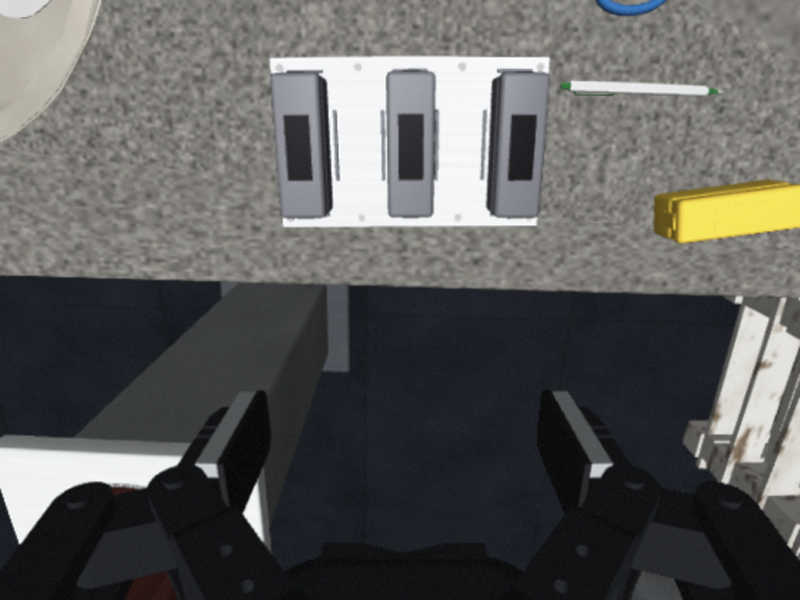

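The wrist view shows the cases at (300,145), (411,145) and (520,145) in a well-aligned rack, with the pen at right (640,90). Now I'll measure the slot centres by mask.

```bash
python3 - <<'E'
from h import *; import pickle
o,m=pickle.load(open("w1.pkl","rb"));im=cv2.imread("pics/w1raw.png")
def blobs(k,x0,y0,x1,y1,mn):
    z=np.zeros_like(k);z[y0:y1,x0:x1]=k[y0:y1,x0:x1]
    n,l,st,c=cv2.connectedComponentsWithStats(z)
    return [(c[i],st[i],cv2.minAreaRect(np.argwhere(l==i)[:,::-1].astype(np.float32))) for i in range(1,n) if st[i,4]>mn]
g=cv2.cvtColor(im,cv2.COLOR_BGR2GRAY)
k=(g<55).astype(np.uint8)
P=[]
for c,s,r in blobs(k,185,70,390,135,150):
    X=onz(m,*r[0],.054);P.append(X);print('slot',s,np.round(r[0],1),r[1],r[2],np.round(X,4))
P=np.array(P); e=P[0]-P[-1] if P[0][1]>P[-1][1] else P[-1]-P[0]
print('rack yaw',np.degrees(np.arctan2(-e[0],e[1])),P.mean(0))
w=(g>190).astype(np.uint8)
# rack corners by view
q=[(271,59),(549,57),(537,225),(284,226)]
C=np.array([onz(m,u*.7,v*.7,.006)[:2] for u,v in q]);print(C,C.mean(0))
S=__import__('plant').camera_model("scene");
for i in range(4): d=C[(i+1)%4]-C[i];print(np.linalg.norm(d),np.degrees(np.arctan2(d[1],d[0])))
# triangulate slots wrist+side
import plant
D=plant.camera_model("side")
sd={0:(281,91),1:(357,233),2:(440,387)}
for i,r in enumerate(sorted([b[2] for b in blobs(k,185,70,390,135,150)],key=lambda r:r[0][0])):
    print(tri([(m,*r[0]),(D,sd[i][0]/7+225-.43,sd[i][1]/7+230-.43)]))
E
```

```text
slot [225  70   7  65 224] [227.4 102.1] (64.16983795166016, 4.344573020935059) 87.1375961303711 [ 0.4917 -0.257   0.054 ]
slot [279  81  17  44 683] [287.  102.5] (43.0, 16.0) 90.0 [ 0.4931 -0.3237  0.054 ]
slot [356  81  19  45 730] [365.2 103. ] (16.324722290039062, 44.9810676574707) 3.3664605617523193 [ 0.4955 -0.4115  0.054 ]
slot [200  82  18  44 681] [208.3 103.5] (44.138336181640625, 15.623863220214844) 85.76361083984375 [ 0.4896 -0.2354  0.054 ]
rack yaw 5.593377481238811 [ 0.49250017 -0.30688807  0.054     ]
[[ 0.55962129 -0.20533148]
 [ 0.56844064 -0.43873036]
 [ 0.42577804 -0.44474308]
 [ 0.41777554 -0.21008523]] [ 0.49290387 -0.32472254]
0.2335654464223008 -87.83601627391148
0.1427892502548275 -177.5866141069205
0.2347942622573714 91.95319296552609
0.14192538546167838 1.9194665856402338
(array([ 0.48977601, -0.23663943,  0.05986503]), [0.1, 0.1])
(array([ 0.50275613, -0.25388294, -0.00376449]), [14.1, 14.1])
(array([ 0.50778282, -0.33180326, -0.01968636]), [18.1, 18.1])Traceback (most recent call last):
  File "<stdin>", line 25, in <module>
KeyError: 3
```

Moves can't command a tilt directly, so I'll check in free air what the arm does at the edge of its reach. That tells me whether the tool itself can tilt.

Request:
step_arm --series "0 0 -4 0; 0 0 -8 0; 0 0 -12 0; 0 0 -16 0; 0 0 -20 0; 0 0 -24 0; 0 0 -28 0; 0 0 -32 0; 0 0 -36 0; 0 0 -40 0; 0 0 -44 0; 0 0 -48 0; 0 0 -48 0"

```text
t: 2.3
tool_pos: [0.4172, -0.3218, 0.7903]
eef_rot: [3.129, -0.011, 0.022]
force: [-1.2, 1.8, 0.6]
finger_gap: 0.0855
```

```bash
python3 - <<'E'
from plant import *
print(observe())
E
```

```text
{'t': 2.3, 'joint_positions': array([-7.89962837e-01,  1.79886365e-01,  6.00416091e-01, -7.54472300e-04,
        2.34484417e+00,  7.58113090e-01]), 'joint_vel': array([ 0.00548911, -0.05323689,  0.18607068,  0.00280152, -0.07131925,
       -0.00158216]), 'effort': array([-1.13949895e+00, -2.05016595e+01, -2.07609719e+01, -1.80350128e-02,
       -2.45882152e-01, -4.58395207e-04]), 'tool_pos': array([ 0.41723948, -0.32184955,  0.7902707 ]), 'eef_rot': array([ 3.12928508, -0.0109219 ,  0.02225577]), 'force': array([-1.22903446,  1.80649601,  0.59837982]), 'moment': array([0.03844923, 0.07695044, 0.05527724]), 'finger_gap': 0.0854805300077432}
```

Request:
step_arm --series "0 0 -5 0; 0 0 -10 0; 0 0 -15 0; 0 0 -20 0; 0 0 -25 0; 0 0 -30 0; 0 0 -30 0"

```text
t: 2.88
tool_pos: [0.3666, -0.2806, 0.8759]
eef_rot: [3.128, -0.015, 0.025]
force: [-1.2, 0.6, 0.7]
finger_gap: 0.0855
```

```bash
python3 - <<'E'
from plant import *
o=observe();print(o['joint_positions'],o['joint_vel'],o['eef_rot'],o['tool_pos'])
E
```

```text
[-0.80687449  0.23905471  0.30798888  0.00419193  2.57463099  0.74216957] [-0.0265733  -0.09976968  0.00567012  0.00339136  0.10412075 -0.02647624] [ 3.12838296 -0.01507171  0.02541028] [ 0.36663641 -0.28055023  0.87591073]
```

The orientation stays locked pointing down, so I'll tilt the cases by pivoting them in the pads. I'll press the front end on the worktop's front edge, lift to feel, then level the case again on the worktop. First I need the edge position.

```bash
python3 - <<'E'
from h import *; import pickle,plant
o,m=pickle.load(open("w1.pkl","rb"));im=cv2.imread("pics/w1raw.png")
cv2.imwrite("pics/edge.png",cv2.resize(im[150:230,0:200],None,fx=4,fy=4,interpolation=cv2.INTER_CUBIC))
for u in (10,60,110,160,300): 
    g=im[170:240,u-3:u+4].mean((1,2)); v=170+np.argmin(np.diff(cv2.GaussianBlur(g.reshape(-1,1),(1,5),0).ravel())); print(u,v,onz(m,u,v,0.),onz(m,u,v,-.03))
D=plant.camera_model("side")
for X in [(.37,-.12,0),(.45,-.12,0),(.43,-.1,0),(.37,-.1,0)]: print(proj(D,X)/.7,proj(m,X)/.7)
E
```

```text
10 192 [0.36176022 0.06701624 0.        ] [ 0.35215864  0.09297939 -0.03      ]
60 193 [ 0.36224035 -0.00780352  0.        ] [ 0.3526712   0.01310579 -0.03      ]
110 195 [ 0.36127025 -0.08021075  0.        ] [ 0.35163557 -0.06419232 -0.03      ]
160 196 [ 0.36180575 -0.15138117  0.        ] [ 0.35220725 -0.14017008 -0.03      ]
300 200 [ 0.36166952 -0.3472137   0.        ] [ 0.35206182 -0.34923048 -0.03      ]
[308.74482847 344.85280454] [195.98963675 271.10043702]
[345.06566275 337.82726645] [186.88061958 187.81003378]
[333.93138742 333.99039425] [168.19293496 209.01647587]
[306.8819402  339.14822625] [175.80898363 270.56225041]
```

View pics/edge.png

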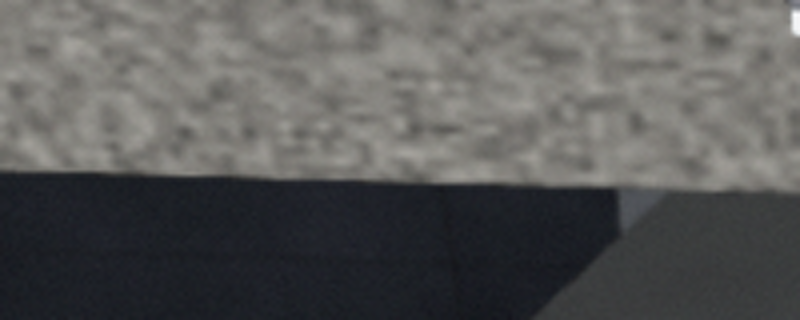

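Request:
step_arm --series "1 0 4 0; 2 -0.5 8 0; 3 -1 12 0; 4 -1.5 16 0; 5 -2 20 0; 6 -2.5 24 0; 7 -3 28 0; 8 -3.5 32 0; 9 -4.2 36 0; 10 -4.2 40 0; 11 -4.2 44 0; 12 -4.2 48 0; 12.4 -4.2 52 0; 12.4 -4.2 56 0; 12.4 -4.2 60 0; 12.4 -4.2 64 0; 12.4 -4.2 68 0; 12.4 -4.2 72 0; 12.4 -4.2 75 0; 12.4 -4.2 75 0"

```text
t: 4.55
tool_pos: [0.4953, -0.2406, 0.1173]
eef_rot: [3.14, -0.0, 0.026]
force: [-0.3, 0.3, -2.0]
finger_gap: 0.0853
```

Request:
step_arm --series "-0.5 -0.5 3 -0.4; -0.55 -0.55 6 -0.4; -0.55 -0.55 8 -0.4; -0.55 -0.55 9.8 -0.4; -0.55 -0.55 9.8 -0.4; -0.55 -0.55 9.8 -0.4"

```text
t: 5.05
tool_pos: [0.4972, -0.2401, 0.028]
eef_rot: [3.131, -0.013, 0.033]
force: [-0.2, -0.5, 0.9]
finger_gap: 0.0853
```

```bash
python3 - <<'E'
from plant import *
import cv2
im=capture("wrist");cv2.imwrite("pics/w2.png",im[:,:,::-1]);print(observe())
E
```

```text
{'t': 5.1, 'joint_positions': array([-5.76317204e-01,  3.18380559e-01,  1.91786461e+00, -1.54938991e-03,
        8.86439867e-01,  9.62326466e-01]), 'joint_vel': array([ 2.27721647e-05, -1.42363471e-02, -1.22284647e-02, -4.67519633e-04,
       -8.22512877e-03, -1.95907320e-03]), 'effort': array([ 1.86002743e-02, -3.56634772e+01, -2.23547906e+01, -3.91664464e-03,
        8.60591215e-03, -4.11215842e-04]), 'tool_pos': array([ 0.49812586, -0.2406918 ,  0.02898261]), 'eef_rot': array([ 3.12978417, -0.01481658,  0.03320828]), 'force': array([ 0.28282099, -0.00160993,  0.38097482]), 'moment': array([-0.0016818 , -0.05969835,  0.03516559]), 'finger_gap': 0.08497512791446861}
```

View pics/w2.png

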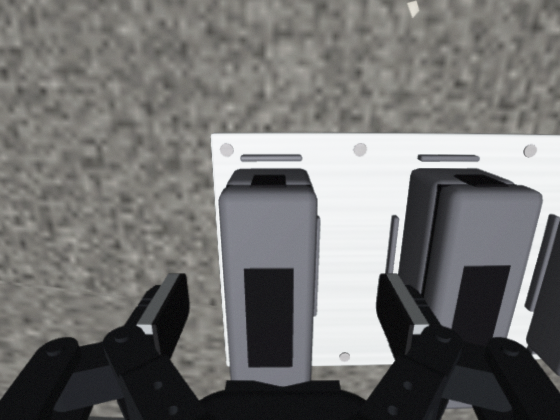

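Request:
step_arm --series "0 0 0 0; 0 0 0 0; 0 0 0 0"

```text
t: 5.35
tool_pos: [0.4978, -0.2405, 0.0285]
eef_rot: [3.13, -0.015, 0.033]
force: [-0.4, 0.7, 0.3]
finger_gap: 0.0856
```

```bash
python3 - <<'E'
from plant import *
print(observe())
E
```

```text
{'t': 5.35, 'joint_positions': array([-5.76342654e-01,  3.18791531e-01,  1.91859810e+00, -1.49057034e-03,
        8.85529048e-01,  9.62370743e-01]), 'joint_vel': array([-0.00028919,  0.00928909,  0.00978418,  0.00040053, -0.00209232,
        0.00026934]), 'effort': array([-5.11724444e-03, -3.68469429e+01, -2.33815330e+01, -3.55742726e-03,
       -6.80214562e-02, -1.13417661e-04]), 'tool_pos': array([ 0.49783954, -0.2405055 ,  0.02846431]), 'eef_rot': array([ 3.12995721, -0.0146525 ,  0.03310075]), 'force': array([-0.42085856,  0.73558026,  0.33801882]), 'moment': array([-0.0006535 ,  0.04346525,  0.05183269]), 'finger_gap': 0.08563860180527978}
```

Request:
step_arm --series "-0.8 -0.5 0.5 0; -0.8 -0.5 0.95 0; -0.8 -0.5 0.95 0"

```text
t: 5.6
tool_pos: [0.4867, -0.2339, 0.0155]
eef_rot: [3.134, -0.009, 0.033]
force: [0.6, 0.2, 0.5]
finger_gap: 0.0857
```

Request:
step_arm --series "0 0 0 0; 0 0 0 0; 0 0 0 0; 0 0 0 0; 0 0 0 0" --hand 0.2 --squeeze 30

```text
t: 6.02
tool_pos: [0.4888, -0.2351, 0.0172]
eef_rot: [3.132, -0.012, 0.033]
force: [0.3, -0.4, 0.1]
finger_gap: 0.0377
```

Request:
step_arm --series "0 0 -2 0; 0 0 -4 0; 0 0 -7 0; 0 0 -10 0; -4 -2.8 -10 0; -8 -5.6 -10 0; -12 -8.4 -10 0; -15.8 -11 -10 0; -15.8 -11 -10 0; -15.8 -11 -10 0; -15.8 -11 -10 0; -15.8 -11 -10 0"

```text
t: 7.02
tool_pos: [0.3259, -0.1295, 0.1139]
eef_rot: [3.131, -0.013, 0.033]
force: [0.6, 0.0, -4.2]
finger_gap: 0.0375
```

```bash
python3 - <<'E'
from plant import *
import cv2
o=observe();im=capture("wrist");cv2.imwrite("pics/w3.png",im[:,:,::-1]);print(o)
im=capture("side");cv2.imwrite("pics/s3.png",im[:,:,::-1]);print(observe()['moment'])
E
```

```text
{'t': 7.0167, 'joint_positions': array([-5.78171804e-01, -2.83881719e-01,  2.33553527e+00, -1.41305217e-03,
        1.07361731e+00,  9.60230837e-01]), 'joint_vel': array([-0.00119566,  0.02356788, -0.04305011,  0.0003968 ,  0.00102457,
       -0.00122934]), 'effort': array([ 1.72632504e-01, -1.68652618e+01, -2.79060084e+01,  4.47177782e-02,
        6.73858784e-03, -1.05697960e-03]), 'tool_pos': array([ 0.32590731, -0.12953944,  0.11385428]), 'eef_rot': array([ 3.13120805, -0.01265396,  0.03312321]), 'force': array([ 6.33922969e-01,  2.82429562e-03, -4.24299469e+00]), 'moment': array([0.03315289, 0.06684428, 0.01017702]), 'finger_gap': 0.03754876056952431}
[-0.00455315  0.13319615 -0.00284736]
```

View pics/w3.png

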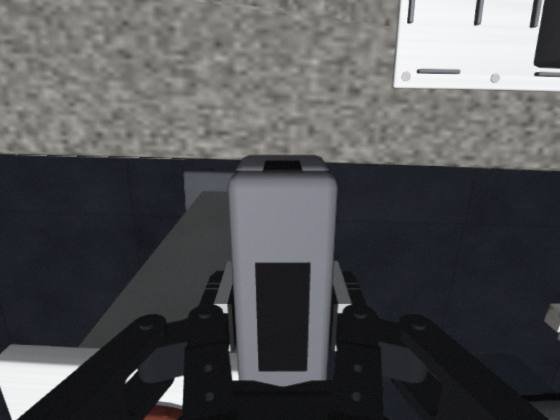

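View pics/s3.png

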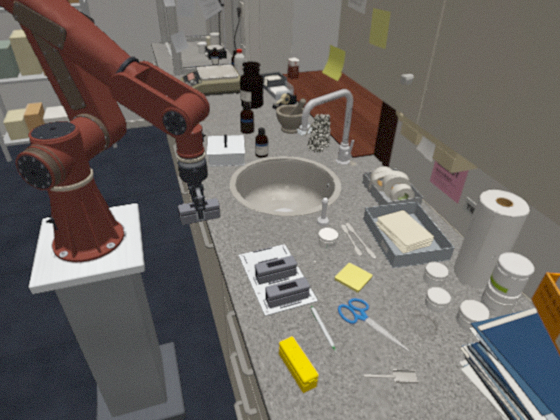

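Request:
step_arm --series "0 0 3 0; 0 0 6 0; 0 0 8.5 0; 0 0 9.5 0; 0 0 10.1 0; 0 0 10.6 0; 0 0 10.9 0; 0 0 10.9 0"

```text
t: 7.78
tool_pos: [0.325, -0.1302, 0.0054]
eef_rot: [3.135, -0.003, 0.035]
force: [-9.6, 1.4, 8.2]
finger_gap: 0.0378
```

```bash
python3 - <<'E'
from plant import *
import cv2
o=observe();im=capture("wrist");cv2.imwrite("pics/w4.png",im[:,:,::-1]);print(o)
E
```

```text
{'t': 7.7833, 'joint_positions': array([-0.57923187, -0.01808403,  2.37755398, -0.00525567,  0.77570211,
        0.96027719]), 'joint_vel': array([ 0.0025834 , -0.00877262,  0.00250945,  0.0195034 , -0.04462575,
        0.00148835]), 'effort': array([  0.88487914, -18.4387064 , -24.08437908,   0.87018108,
        -2.64933586,   0.05450336]), 'tool_pos': array([ 0.32495491, -0.13023896,  0.0054171 ]), 'eef_rot': array([ 3.13488073e+00, -3.13145705e-03,  3.50381420e-02]), 'force': array([-9.62589604,  1.43838031,  8.15196919]), 'moment': array([0.21975248, 1.29866404, 0.07072031]), 'finger_gap': 0.03782847759742609}
```

View pics/w4.png

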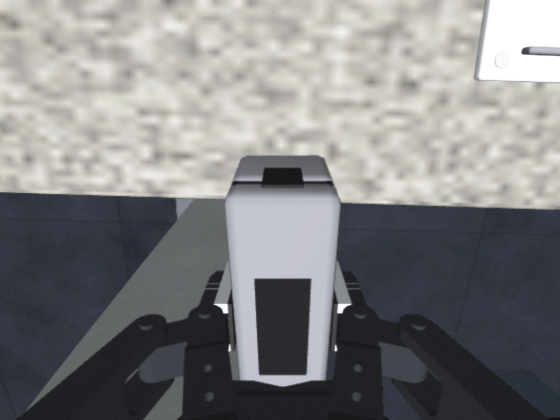

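Request:
step_arm --series "0 0 0.3 0; 0 0 0.6 0; 0 0 0.9 0; 0 0 1.2 0; 0 0 1.2 0" --squeeze 20

```text
t: 8.25
tool_pos: [0.3248, -0.1308, -0.0063]
eef_rot: [3.134, -0.003, 0.035]
force: [-15.8, -0.3, 14.9]
finger_gap: 0.038
```

```bash
python3 - <<'E'
from plant import *
import cv2
o=observe();im=capture("wrist");cv2.imwrite("pics/w5.png",im[:,:,::-1]);print(o)
im=capture("side");cv2.imwrite("pics/s5.png",cv2.resize(im[150:250,150:260,::-1],None,fx=6,fy=6))
E
```

```text
{'t': 8.25, 'joint_positions': array([-0.5798144 ,  0.01550244,  2.37832108, -0.00697361,  0.7408293 ,
        0.96063095]), 'joint_vel': array([ 0.00050527, -0.00146973,  0.00072894,  0.00112965, -0.00227007,
       -0.00216915]), 'effort': array([  2.32396021, -17.94080257, -23.43766451,   1.60406727,
        -3.35373268,  -0.03581272]), 'tool_pos': array([ 0.32482688, -0.13076769, -0.00630611]), 'eef_rot': array([ 3.13373665e+00, -2.96030712e-03,  3.54921711e-02]), 'force': array([-15.75090348,  -0.34721016,  14.90519373]), 'moment': array([-0.17205445,  1.99265055, -0.05373724]), 'finger_gap': 0.03796456442094792}
```

View pics/w5.png

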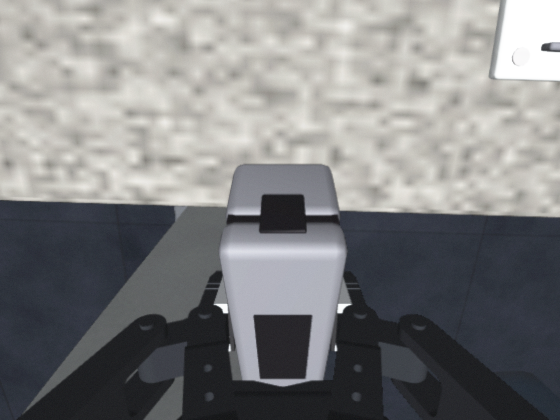

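View pics/s5.png

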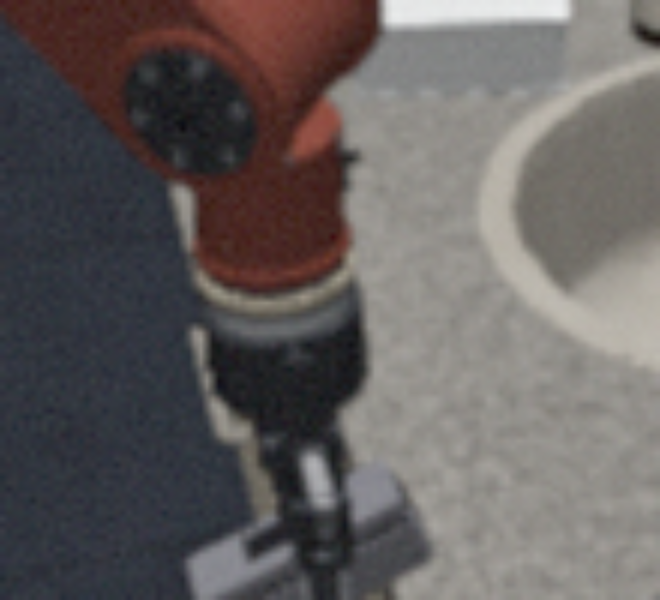

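Pivoting works: the side view shows the case pitched about 30°. I'll firm up the grip, lift clear and read the moment.

Request:
step_arm --series "0 0 0.3 0; 0 0 0 0; 0 0 -3 0; 0 0 -7 0; 0 0 -11 0; 0 0 -13 0; 0 0 -13 0; 0 0 -13 0; 0 0 -13 0; 0 0 -13 0" --squeeze 60

```text
t: 9.18
tool_pos: [0.324, -0.1282, 0.1206]
eef_rot: [3.135, -0.008, 0.033]
force: [-0.3, 0.6, -5.5]
finger_gap: 0.0375
```

```bash
python3 - <<'E'
from plant import *
import cv2,numpy as np
M=[];F=[]
o=observe();print(o['tool_pos'],o['eef_rot']);M.append(o['moment']);F.append(o['force'])
im=capture("wrist");cv2.imwrite("pics/w6.png",im[:,:,::-1])
for i in range(4):
    o=observe();M.append(o['moment']);F.append(o['force']);capture("side") if i<3 else 0
print(np.round(M,3),np.round(F,1))
im=capture("side");cv2.imwrite("pics/s6.png",cv2.resize(im[120:250,150:280,::-1],None,fx=4.5,fy=4.5))
E
```

```text
[ 0.32400316 -0.12821892  0.12058988] [ 3.13486701 -0.00777296  0.03296023]
[[ 0.01  -0.087 -0.007]
 [ 0.039 -0.066  0.011]
 [ 0.022 -0.085 -0.027]
 [ 0.    -0.073 -0.011]
 [-0.001 -0.129 -0.005]] [[-0.3  0.6 -5.5]
 [ 0.6  0.9 -4.4]
 [ 0.7  0.4 -4.3]
 [ 0.7 -0.2 -4.7]
 [-1.  -0.1 -5. ]]
```

View pics/w6.png

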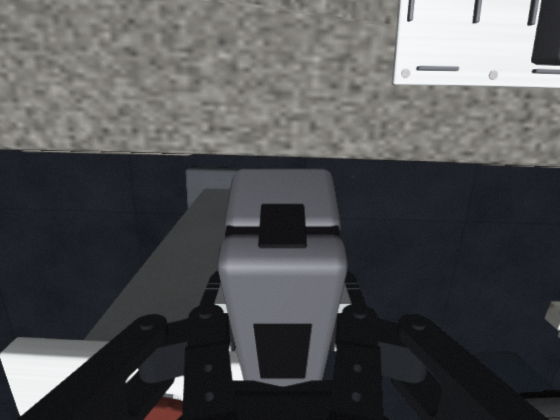

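View pics/s6.png

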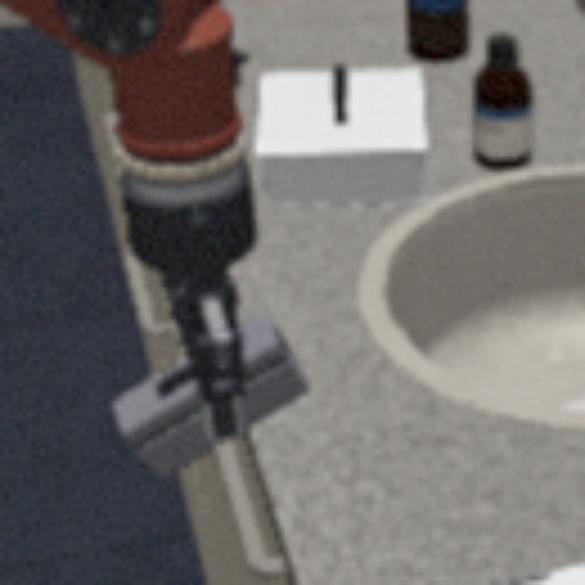

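```bash
python3 - <<'E'
from h import *; import plant
D=plant.camera_model("side")
for n,p,z in [('jar',(468,333),.04),('pestle',(461,318),0),('sinkrim',(340,285),0),('sinkrim',(410,308),0),('pad',(505,395),.012)]:
    print(n,onz(D,p[0]*.7,p[1]*.7,z))
E
```

```text
jar [ 0.68978523 -0.22832174  0.04      ]
pestle [ 0.72044221 -0.12917687  0.        ]
sinkrim [0.48868478 0.08105814 0.        ]
sinkrim [ 0.62154854 -0.05871723  0.        ]
pad [ 0.69715225 -0.39272261  0.012     ]
```

Request:
step_arm --series "3.5 0 0 0; 7 0 2 0; 10 0 4.5 0; 10 0 6.5 0; 10 0 7.2 0; 10 0 7.2 0; 10 0 7.2 0"

```text
t: 10.02
tool_pos: [0.4253, -0.1263, 0.0515]
eef_rot: [3.133, -0.009, 0.033]
force: [-0.4, -0.0, -3.8]
finger_gap: 0.0373
```

```bash
python3 - <<'E'
from plant import *
import cv2
o=observe();print(o['tool_pos'],o['force'],o['moment'])
im=capture("side");cv2.imwrite("pics/s7.png",cv2.resize(im[150:280,170:300,::-1],None,fx=4.5,fy=4.5))
E
```

```text
[ 0.42531352 -0.12626714  0.05147847] [-0.3844008  -0.01340665 -3.78550113] [ 0.00856029 -0.13418735  0.04537291]
```

View pics/s7.png

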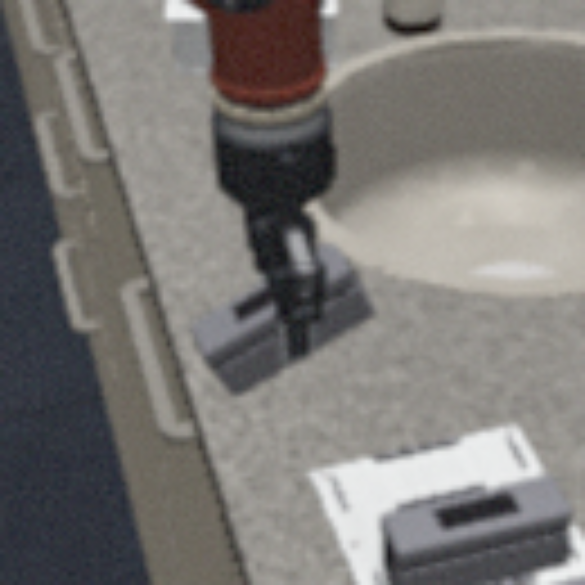

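Request:
step_arm --series "0.5 0 1.0 0; 1 0 1.6 0; 1.6 0 2.1 0; 2.2 0 2.6 0; 2.8 0 3.1 0; 3.4 0 3.5 0; 4.0 0 3.9 0; 4.5 0 4.1 0; 4.5 0 4.2 0; 4.5 0 4.2 0" --squeeze 20

```text
t: 10.9
tool_pos: [0.4723, -0.1257, 0.0116]
eef_rot: [3.132, -0.01, 0.034]
force: [-2.7, 0.5, 5.6]
finger_gap: 0.0373
```

```bash
python3 - <<'E'
from plant import *
import cv2
o=observe();print(o['tool_pos'],o['eef_rot'],o['force'],o['moment'])
im=capture("side");cv2.imwrite("pics/s8.png",cv2.resize(im[150:280,170:300,::-1],None,fx=4.5,fy=4.5))
E
```

```text
[ 0.4722531  -0.12567711  0.01164812] [ 3.13236857 -0.00952432  0.03356362] [-2.68802067  0.51239193  5.61701184] [ 0.15568134  1.09302334 -0.04209346]
```

View pics/s8.png

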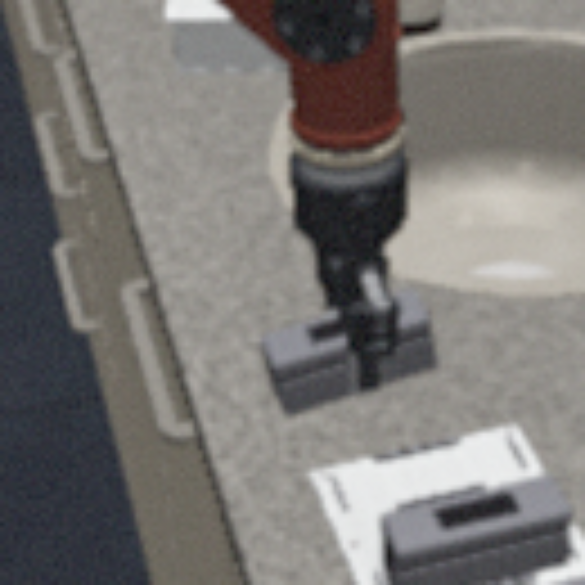

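Request:
step_arm --series "0.2 0 0.2 0; 0.2 0 0.2 0; 0.2 0 0.2 0"

```text
t: 11.2
tool_pos: [0.4742, -0.1257, 0.0098]
eef_rot: [3.132, -0.01, 0.034]
force: [-2.8, 0.6, 6.4]
finger_gap: 0.037
```

Request:
step_arm --series "0 0 0 0; 0 0 0 0; 0 0 0 0" --hand 0.6

```text
t: 11.45
tool_pos: [0.4753, -0.1259, 0.0093]
eef_rot: [3.131, -0.014, 0.033]
force: [-0.0, 0.2, -1.0]
finger_gap: 0.0514
```

Request:
step_arm --series "0 0 -0.1 0; 0 0 -0.1 0; 0 0 -0.1 0; 0 0 -0.1 0; 0 0 -2 0; 0 0 -5 0; 0 0 -6 0; 0 0 -6 0; 0 0 -6 0; 0 0 -6 0; 0 0 -6 0; 0 0 -6 0" --hand 0.2 --squeeze 40

```text
t: 12.45
tool_pos: [0.4718, -0.1244, 0.067]
eef_rot: [3.133, -0.009, 0.033]
force: [0.0, -0.0, -3.8]
finger_gap: 0.0376
```

```bash
python3 - <<'E'
from plant import *
import cv2,numpy as np
M=[];F=[]
o=observe();print(o['tool_pos'],o['eef_rot']);M.append(o['moment']);F.append(o['force'])
im=capture("side");cv2.imwrite("pics/s9.png",cv2.resize(im[130:260,170:300,::-1],None,fx=4.5,fy=4.5))
for i in range(5):
    o=observe();M.append(o['moment']);F.append(o['force']);capture("side") if i<4 else 0
print(np.round(M,3),np.round(F,1),np.mean(M,0))
E
```

```text
[ 0.47180707 -0.12441274  0.06696646] [ 3.13332108 -0.0087425   0.0329227 ]
[[-0.02  -0.069 -0.009]
 [ 0.009 -0.066 -0.013]
 [ 0.008 -0.133 -0.001]
 [ 0.01  -0.091  0.008]
 [-0.001 -0.053  0.021]
 [ 0.062 -0.112  0.02 ]] [[ 0.  -0.  -3.8]
 [ 0.4  0.8 -4.2]
 [-0.   0.1 -3.7]
 [-0.5  0.1 -4. ]
 [-0.  -0.2 -4.5]
 [ 1.  -0.5 -4.6]] [ 0.01139387 -0.08741445  0.00424765]
```

View pics/s9.png

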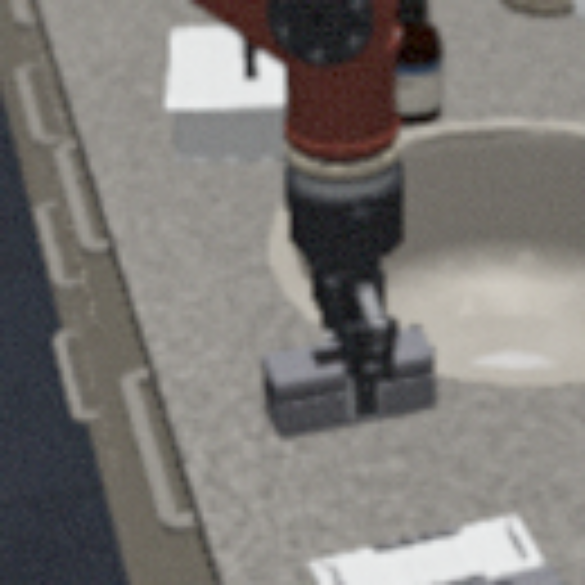

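```bash
python3 - <<'E'
from plant import *
import cv2,numpy as np
o=observe();print(o['moment'])
im=capture("wrist");cv2.imwrite("pics/w9.png",im[:,:,::-1])
print(observe()['moment'])
a=cv2.imread("pics/w3.png");b=cv2.imread("pics/w9.png")
cv2.imwrite("pics/cmp9.png",np.hstack([a[140:400,180:390],b[140:400,180:390]]))
E
```

```text
[ 0.06247476 -0.11241377  0.02043041]
[-0.0046582  -0.08731837  0.03837002]
```

View pics/cmp9.png

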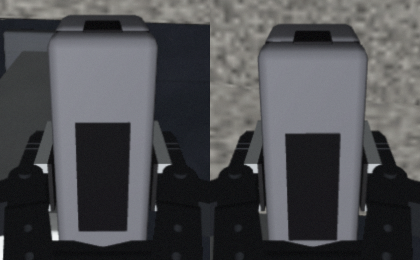

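```bash
python3 - <<'E'
from h import *; import plant
D=plant.camera_model("side");S=plant.camera_model("scene")
P=[onz(D,u*.7,v*.7,0)[:2] for u,v in [(328,262),(345,289),(400,308),(460,298),(487,265),(410,226)]]
Q=[onz(S,u*.7,v*.7,0)[:2] for u,v in [(201,370),(225,335),(300,313),(365,325),(398,360),(380,395),(325,420)]]
print(np.round(P,3));print(np.round(Q,3))
for A in (np.array(P),np.array(Q)):
    X=np.c_[2*A,np.ones(len(A))];s=np.linalg.lstsq(X,(A**2).sum(1),rcond=None)[0];print(s[:2],np.sqrt(s[2]+s[0]**2+s[1]**2))
E
```

```text
[[ 0.484  0.193]
 [ 0.496  0.061]
 [ 0.599 -0.052]
 [ 0.75  -0.056]
 [ 0.876  0.06 ]
 [ 0.754  0.315]]
[[ 0.838  0.26 ]
 [ 0.894  0.138]
 [ 0.816 -0.031]
 [ 0.654 -0.074]
 [ 0.516  0.002]
 [ 0.484  0.122]
 [ 0.529  0.239]]
[0.68224308 0.13131176] 0.20180956595433208
[0.68821385 0.12179925] 0.20301301760302926
```

Request:
step_arm --series "0.6 3.5 0 0; 1.2 7 0 0; 1.8 11.2 0 0; 1.8 11.2 1.5 0; 1.8 11.2 1.5 0; 1.8 11.2 1.5 0; 1.8 11.2 1.5 0"

```text
t: 13.33
tool_pos: [0.4945, -0.2357, 0.0546]
eef_rot: [3.133, -0.011, 0.033]
force: [-0.2, -0.3, -4.4]
finger_gap: 0.0374
```

```bash
python3 - <<'E'
from plant import *
import cv2,numpy as np
o=observe();print(o['tool_pos'],o['eef_rot'],o['moment'])
im=capture("wrist");cv2.imwrite("pics/w10.png",im[:,:,::-1])
im=capture("side");cv2.imwrite("pics/s10.png",cv2.resize(im[200:320,200:330,::-1],None,fx=5,fy=5,interpolation=cv2.INTER_CUBIC))
print(observe()['moment'],observe()['tool_pos'])
E
```

```text
[ 0.49451625 -0.23572292  0.05458443] [ 3.13300695 -0.01063575  0.03326998] [ 0.0529909  -0.12909206 -0.00132989]
[-0.0117431  -0.06571649  0.0129216 ] [ 0.49510988 -0.23565907  0.05522854]
```

View pics/w10.png

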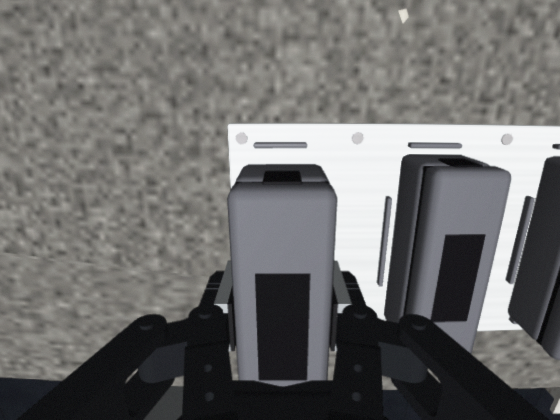

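View pics/s10.png

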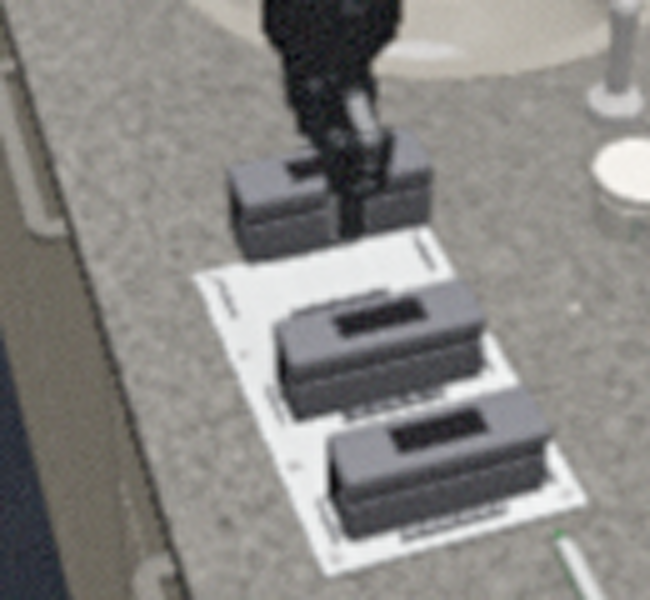

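```bash
python3 - <<'E'
from h import *; import plant
m=plant.camera_model("wrist")
z=.0552-.0103+.048
print('slot front',onz(m,282.5,274,z),'case top front edge',onz(m,283,186,z-.002), 'slot front-bottom',onz(m,282.5,380,z))
im=cv2.imread('pics/w1raw.png')
# slot half-length from w1 (case A): rows 82..126 at z .054
import pickle
o,m1=pickle.load(open("w1.pkl","rb"))
print(onz(m1,208,82,.054)-onz(m1,208,126,.054))
E
```

```text
slot front [ 0.51654743 -0.23516829  0.0929    ] case top front edge [ 0.54851463 -0.23425875  0.0909    ] slot front-bottom [ 0.46725101 -0.23686285  0.0929    ]
[ 0.04774536 -0.00171301  0.        ]
```

Request:
step_arm --series "-0.3 -0.05 1.5 0; -0.3 -0.05 2.6 0; -0.3 -0.05 3.3 0; -0.3 -0.05 3.7 0; -0.3 -0.05 3.8 0; -0.3 -0.05 3.8 0"

```text
t: 13.93
tool_pos: [0.4928, -0.2363, 0.0169]
eef_rot: [3.132, -0.012, 0.033]
force: [0.9, -0.2, -4.3]
finger_gap: 0.0374
```

```bash
python3 - <<'E'
from plant import *
import cv2,numpy as np
o=observe();print(o['tool_pos'],o['force'],o['moment'])
im=capture("wrist");cv2.imwrite("pics/w11.png",im[:,:,::-1])
E
```

```text
[ 0.49275865 -0.23634626  0.0168851 ] [ 0.8705794  -0.2038345  -4.30870069] [ 0.0381563  -0.06603147 -0.02365014]
```

View pics/w11.png

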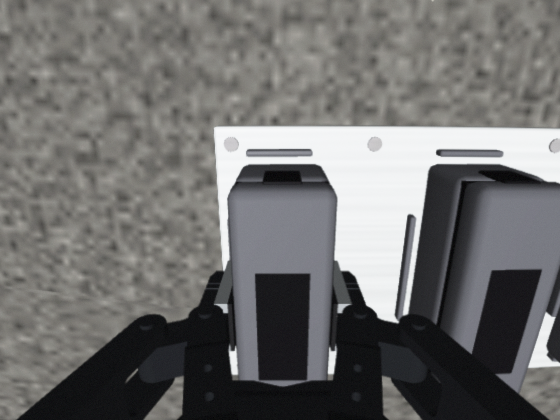

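Request:
step_arm --series "0 0 0.05 0; 0 0 0.05 0; 0 0 0.05 0; 0 0 0.05 0; 0 0 -2 0; 0 0 -5 0; 0 0 -7 0; 0 0 -7 0; 0 0 -7 0; 0 0 -7 0" --hand 1

```text
t: 14.82
tool_pos: [0.4913, -0.2355, 0.0866]
eef_rot: [3.132, -0.011, 0.033]
force: [0.0, 0.2, -0.4]
finger_gap: 0.0853
```

```bash
python3 - <<'E'
from plant import *
import cv2,numpy as np
M=[];
o=observe();print(o['tool_pos'],o['eef_rot']);M.append(o['moment'])
im=capture("wrist");cv2.imwrite("pics/w12.png",im[:,:,::-1])
for i in range(5):
    o=observe();M.append(o['moment']);capture("side") if i<4 else 0
print(np.round(M,3),np.mean(M,0))
E
```

```text
[ 0.49134175 -0.23552986  0.08663506] [ 3.13219135 -0.011411    0.03304949]
[[ 0.052 -0.009  0.005]
 [ 0.001  0.038  0.009]
 [ 0.039  0.02  -0.014]
 [-0.002 -0.001  0.008]
 [-0.037  0.028 -0.004]
 [-0.031  0.018  0.051]] [0.00373525 0.01560676 0.00917534]
```

View pics/w12.png

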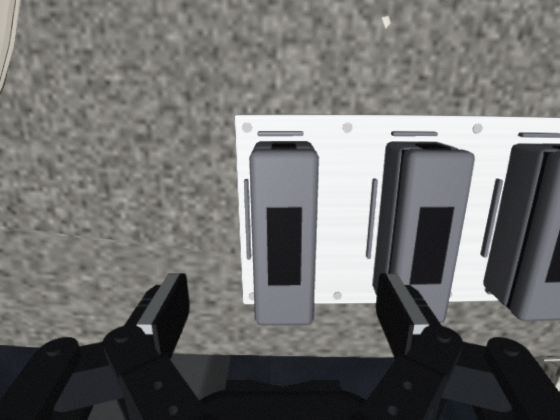

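Request:
step_arm --series "0 0 -4 0; 0 -2 -8 0; 0.2 -6 -11 -7; 0.5 -10 -13 -14; 0.8 -14 -14 -21; 1.1 -18 -14 -28; 1.4 -22 -14 -35; 1.7 -26 -14 -42; 2 -30 -14 -49; 2.3 -34 -14 -56; 2.6 -38 -14 -63; 2.9 -42 -14 -70; 3.2 -46 -14 -75.8; 3.5 -50 -14 -75.8; 3.8 -54 -14 -75.8; 4 -57.5 -14 -75.8; 4 -59 -14 -75.8; 4 -59 -14 -75.8; 4 -59 -14 -75.8"

```text
t: 16.65
tool_pos: [0.51, 0.3565, 0.2206]
eef_rot: [3.129, 0.009, 1.358]
force: [-0.0, -1.2, -0.7]
finger_gap: 0.0858
```

```bash
python3 - <<'E'
from plant import *
from h import *
import pickle
o=observe();print(o['tool_pos'],o['eef_rot'],o['joint_positions']);m=camera_model("wrist")
im=capture("wrist");cv2.imwrite("pics/w13.png",im[:,:,::-1]);pickle.dump((o,m),open("w13.pkl","wb"))
D=camera_model("side");print(onz(D,373*.7,219*.7,0))
E
```

```text
[0.50998207 0.35645104 0.22061664] [3.12876083 0.00868449 1.35759477] [ 0.50465319  0.21843704  1.63214241 -0.01560528  1.28709242  0.72213787]
[0.66379333 0.38626459 0.        ]
```

View pics/w13.png

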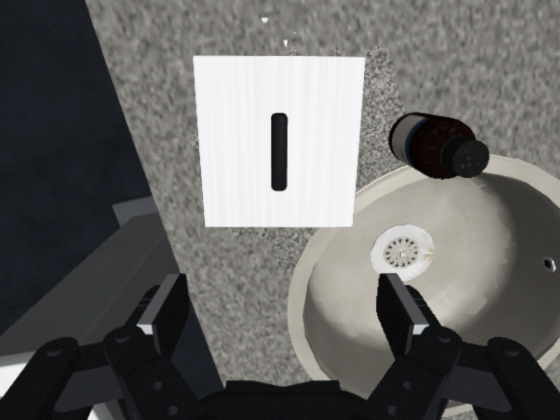

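```bash
python3 - <<'E'
from h import *; import pickle
import plant
o,m=pickle.load(open("w13.pkl","rb"))
C=np.array([onz(m,u,v,.059)[:2] for u,v in [(194,57),(364,57),(353,227),(206,227)]]);print(C,C.mean(0))
for i in range(4): d=C[(i+1)%4]-C[i];print(np.linalg.norm(d),np.degrees(np.arctan2(d[1],d[0])))
im=cv2.imread("pics/w13.png");g=cv2.cvtColor(im,cv2.COLOR_BGR2GRAY)[60:225,210:350]
ys,xs=np.where(g<90);print(xs.min()+210,xs.max()+210,ys.min()+60,ys.max()+60)
r=cv2.minAreaRect(np.c_[xs+210,ys+60].astype(np.float32));print(r)
for v in (ys.min()+60,ys.max()+60): print(onz(m,r[0][0],v,.088))
print('centre',onz(m,*r[0],.088))
S=plant.camera_model("scene")
# handle end height by two views: scene upper-end (px) and wrist
print(tri([(m,279.5,114),(S,262/6+135-.42,238/6+270-.42)]),tri([(m,279.5,189),(S,390/6+135-.42,168/6+270-.42)]))
E
```

```text
[[0.46256817 0.47983306]
 [0.6021412  0.44976594]
 [0.57051016 0.29780232]
 [0.42883439 0.32929904]] [0.51601348 0.38917509]
0.14277486097101708 -12.156993627552039
0.1552207043046483 -101.75815089841099
0.14513465583060256 167.4660964466536
0.1542674868160118 77.36903063806838
271 286 113 190
((278.5, 151.5), (77.0, 15.0), 90.0)
[0.52219158 0.42188676 0.088     ]
[0.50846722 0.35951164 0.088     ]
centre [0.51558039 0.39183073 0.088     ]
(array([0.52228462, 0.42058433, 0.09295481]), [0.9, 0.9]) (array([0.51003992, 0.36148068, 0.08964799]), [0.9, 0.9])
```

Request:
step_arm --series "1.5 -0.1 4 0; 3 -0.3 8 0; 3.5 -0.35 11 0; 3.5 -0.35 13.5 0; 3.5 -0.35 15 0; 3.5 -0.35 15.4 0; 3.5 -0.35 15.4 0"

```text
t: 17.28
tool_pos: [0.5161, 0.3882, 0.0664]
eef_rot: [3.13, 0.009, 1.354]
force: [0.8, -0.2, 0.6]
finger_gap: 0.0856
```

Request:
step_arm --series "0 0 0 0; 0 0 0 0; 0 0 0 0; 0 0 0 0; 0 0 0 0; 0 0 0 0; 0 0 0 0" --hand 0.05 --squeeze 40

```text
t: 17.87
tool_pos: [0.517, 0.3905, 0.0684]
eef_rot: [3.127, 0.005, 1.356]
force: [0.8, 0.6, 3.0]
finger_gap: 0.0133
```

Request:
step_arm --series "0 0 -1 0; 0 0 -3 0; 0 0 -6 0; 0 0 -8 0; -3.5 0.2 -8 -2; -7.5 0.4 -8 -4; -11.5 0.6 -8 -6; -15.5 0.9 -8 -8; -19.5 1.1 -8 -10; -23.5 1.3 -8 -12.3; -27.5 1.5 -8 -12.3; -31.5 1.7 -8 -12.3; -35.5 2 -8 -12.3; -39.5 2.2 -8 -12.3; -43.5 2.4 -8 -12.3; -46 2.5 -7 -12.3; -47 2.6 -5 -12.3; -47 2.6 -3 -12.3; -47 2.6 -3 -12.3; -47 2.6 -3 -12.3"

```text
t: 19.53
tool_pos: [0.4396, -0.074, 0.0998]
eef_rot: [3.133, 0.008, 1.57]
force: [0.2, 0.4, -1.6]
finger_gap: 0.0133
```

```bash
python3 - <<'E'
from plant import *
import cv2
o=observe();print(o['tool_pos'],o['eef_rot'],o['force'],o['moment'],o['finger_gap'])
im=capture("side");cv2.imwrite("pics/s14.png",im[:,:,::-1])
E
```

```text
[ 0.43959691 -0.07397025  0.09983297] [3.13324492 0.00795227 1.57022354] [ 0.20917563  0.43006894 -1.64558285] [-0.00271399 -0.00878819 -0.02339642] 0.013338785502756743
```

View pics/s14.png

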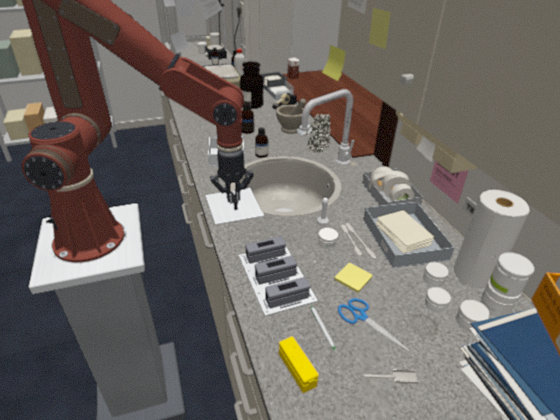

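Request:
step_arm --series "0 0.3 3 0; 0 0.3 5.5 0; 0 0.3 7 0; 0 0.3 7.6 0; 0 0.3 8 0; 0 0.3 8.15 0; 0 0.3 8.15 0; 0 0.3 8.15 0"

```text
t: 20.25
tool_pos: [0.4467, -0.0755, 0.0207]
eef_rot: [3.127, 0.01, 1.571]
force: [-0.3, 0.5, -1.4]
finger_gap: 0.0129
```

Request:
step_arm --series "0 0 0.2 0; 0 0 0.3 0; 0 0 0.3 0"

```text
t: 20.5
tool_pos: [0.4467, -0.0756, 0.0183]
eef_rot: [3.127, 0.01, 1.57]
force: [-1.5, 1.7, 7.7]
finger_gap: 0.0132
```

Request:
step_arm --series "0 0 0 0; 0 0 0 0; 0 0 0 0; 0 0 0 0; 0 0 -3 0; 0 0 -7 0; 0 0 -11 0; 0 0 -12 0" --hand 1

```text
t: 21.17
tool_pos: [0.4481, -0.0754, 0.1427]
eef_rot: [3.119, 0.013, 1.571]
force: [1.9, 0.9, 1.2]
finger_gap: 0.0855
```

```bash
python3 - <<'E'
from plant import *
import cv2
o=observe();print(o['tool_pos'],o['eef_rot'],o['force'])
im=capture("side");cv2.imwrite("pics/s15.png",cv2.resize(im[110:330,150:350,::-1],None,fx=3,fy=2.7))
im=capture("wrist");cv2.imwrite("pics/w15.png",im[:,:,::-1])
E
```

```text
[ 0.4480965  -0.07536407  0.14273098] [3.11865689 0.01280204 1.57067326] [1.92357812 0.90203618 1.19231542]
```

View pics/s15.png

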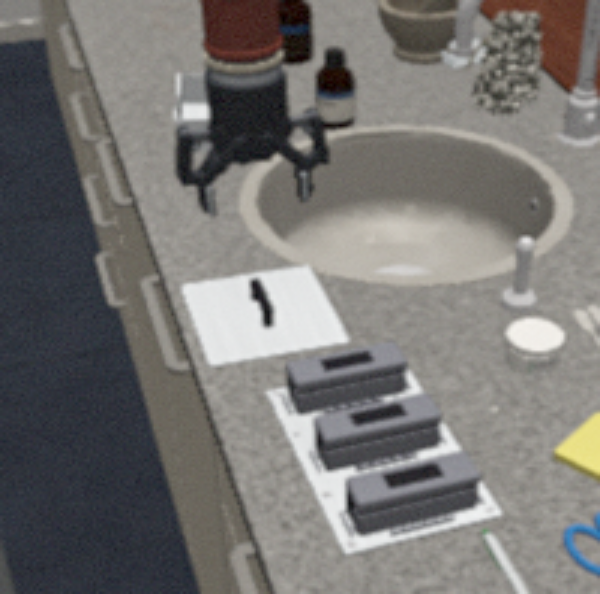

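View pics/w15.png

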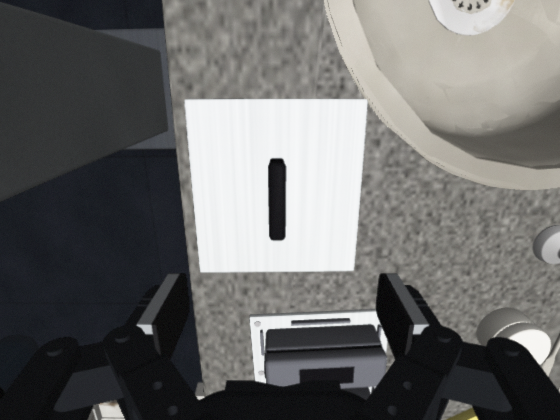

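Request:
step_arm --series "-1 0.3 0 7; -3 0.8 0 14; -5 1.3 0 21; -7 1.8 0 28; -9 2.3 0 35; -11 2.8 0 42; -13 3.3 0 49; -15 3.8 0 56; -16 4.1 0 63; -16 4.1 0 70; -16 4.1 0 77; -16 4.1 1 84; -16 4.1 3 88; -16 4.1 3 88; -16 4.1 3 88; -16 4.1 3 88"

```text
t: 22.6
tool_pos: [0.4844, -0.2338, 0.1072]
eef_rot: [3.133, -0.01, 0.036]
force: [0.2, 0.5, -0.6]
finger_gap: 0.0853
```

```bash
python3 - <<'E'
from plant import *
from h import *
o=observe();print(o['tool_pos'],o['eef_rot']);m=camera_model("wrist")
im=capture("wrist");cv2.imwrite("pics/w16.png",im[:,:,::-1])
g=cv2.cvtColor(im,cv2.COLOR_RGB2GRAY);k=np.zeros_like(g);k[170:320,225:330]=(g[170:320,225:330]<45)
n,l,st,c=cv2.connectedComponentsWithStats(k)
for i in range(1,n):
    if st[i,4]>400: print(st[i],c[i],onz(m,*c[i],.054))
E
```

```text
[ 0.48435623 -0.2338442   0.10720786] [ 3.13333188 -0.00974756  0.03636163]
[ 272  186   31   73 2195] [286.57220957 221.6715262 ] [ 0.49116259 -0.23731819  0.054     ]
```

View pics/w16.png

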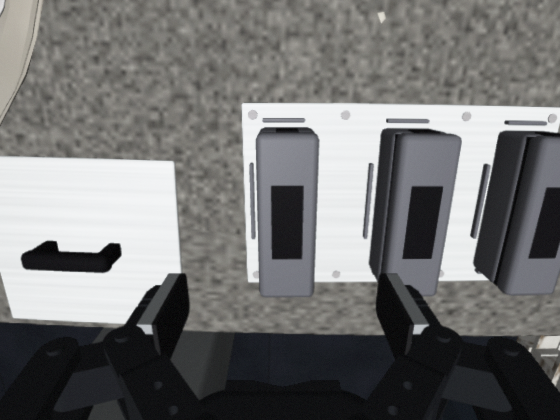

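Request:
step_arm --series "0.3 0.1 3 0; 0.58 0.25 6 0; 0.58 0.25 8 0; 0.58 0.25 8.9 0; 0.58 0.25 8.9 0; 0.58 0.25 8.9 0"

```text
t: 23.15
tool_pos: [0.4926, -0.2377, 0.0201]
eef_rot: [3.132, -0.012, 0.035]
force: [0.7, -0.0, 0.7]
finger_gap: 0.0849
```

Request:
step_arm --series "0 0 0 0; 0 0 0 0; 0 0 0 0; 0 0 0 0; 0 0 0 0; 0 0 -2 0; 0 0 -5 0; 0 0 -8 0; 0 0 -10 0; 0 0 -10 0; 0 0 -10 0; 0 0 -10 0; 0 0 -10 0" --hand 0.2 --squeeze 60

```text
t: 24.23
tool_pos: [0.4888, -0.2352, 0.1165]
eef_rot: [3.135, -0.007, 0.035]
force: [-0.8, 0.8, -5.2]
finger_gap: 0.037
```

```bash
python3 - <<'E'
from plant import *
import cv2,numpy as np
M=[];
o=observe();print(o['tool_pos'],o['eef_rot'],o['force']);M.append(o['moment'])
im=capture("wrist");cv2.imwrite("pics/w17.png",im[:,:,::-1])
for i in range(6):
    o=observe();M.append(o['moment']);capture("side") if i<5 else 0
print(np.round(M,3)[:,1],np.mean(M,0))
E
```

```text
[ 0.48884483 -0.23520316  0.1164982 ] [ 3.13508228 -0.00726751  0.03478163] [-0.78577246  0.83701228 -5.20535573]
[-0.08  -0.077 -0.08  -0.113 -0.077 -0.133 -0.157] [ 0.01066483 -0.10225546 -0.00808659]
```

View pics/w17.png

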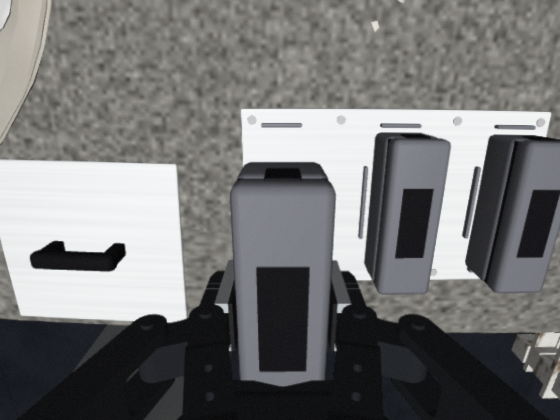

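The level moment with a centred grip is −0.10 N m, against +0.016 empty and positive before the tilt. This case holds the loose weight, so it goes to the box.

Request:
step_arm --series "0 0 -3 0; 0.2 -3 -3 0; 0.5 -7 -3 -7; 0.8 -11 -3 -14; 1.1 -15 -3 -21; 1.4 -19 -3 -28; 1.7 -23 -3 -35; 2 -27 -3 -42; 2.3 -31 -3 -49; 2.6 -35 -3 -56; 3 -39 -3 -63; 3.3 -43 -3 -70; 3.6 -47 -3 -75.8; 4 -51 -3 -75.8; 4.3 -55 -3 -75.8; 4.6 -58.5 -3 -75.8; 4.9 -61 -3 -75.8; 4.9 -62.3 -3 -75.8; 4.9 -62.3 -3 -75.8; 4.9 -62.3 -3 -75.8"

```text
t: 26.2
tool_pos: [0.5174, 0.3878, 0.1434]
eef_rot: [3.128, 0.008, 1.359]
force: [0.3, -1.1, -4.6]
finger_gap: 0.0373
```

```bash
python3 - <<'E'
from plant import *
import cv2,numpy as np
o=observe();print(o['tool_pos'],o['eef_rot'],o['force'])
im=capture("wrist");cv2.imwrite("pics/w18.png",im[:,:,::-1])
E
```

```text
[0.51744903 0.38776051 0.14336445] [3.12830006 0.00844496 1.3590092 ] [ 0.31199164 -1.14328468 -4.64891773]
```

View pics/w18.png

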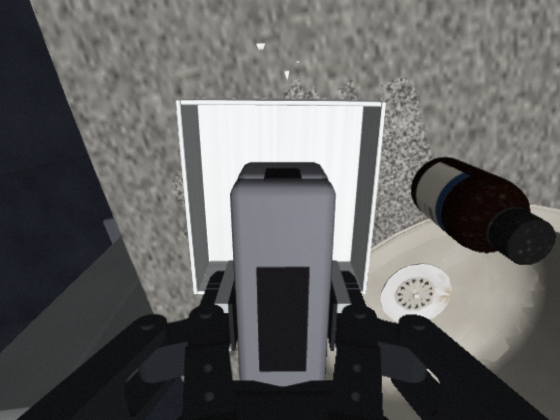

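Request:
step_arm --series "0.2 -0.3 2.5 0; 0.2 -0.3 5 0; 0.2 -0.3 7.5 0; 0.2 -0.3 9.5 0; 0.2 -0.3 11 0; 0.2 -0.3 12 0; 0.2 -0.3 12.4 0; 0.2 -0.3 12.4 0; 0.2 -0.3 12.4 0"

```text
t: 27.0
tool_pos: [0.5183, 0.3898, 0.0213]
eef_rot: [3.126, 0.004, 1.357]
force: [-0.6, 0.7, -4.6]
finger_gap: 0.0374
```

Request:
step_arm --series "0 0 0.2 0; 0 0 0.35 0; 0 0 0.45 0; 0 0 0.45 0"

```text
t: 27.33
tool_pos: [0.5185, 0.3902, 0.0186]
eef_rot: [3.125, 0.005, 1.358]
force: [-1.4, -2.9, 5.9]
finger_gap: 0.0372
```

Request:
step_arm --series "0 0 0 0; 0 0 0 0; 0 0 0 0; 0 0 0 0; 0 0 -3 0; 0 0 -7 0; 0 0 -11 0; 0 0 -14 0; 0 0 -14 0" --hand 0.75

```text
t: 28.08
tool_pos: [0.5202, 0.394, 0.1651]
eef_rot: [3.116, -0.005, 1.358]
force: [1.3, 0.2, 1.9]
finger_gap: 0.0639
```

```bash
python3 - <<'E'
from plant import *
import cv2,numpy as np
o=observe();print(o['t'],o['tool_pos'],o['eef_rot'],o['force'],o['finger_gap'])
im=capture("wrist");cv2.imwrite("pics/w19.png",im[:,:,::-1])
im=capture("scene");cv2.imwrite("pics/c19.png",cv2.resize(im[170:380,100:400,::-1],None,fx=2.6,fy=2.6))
E
```

```text
28.0833 [0.52022923 0.39402541 0.1651167 ] [ 3.11595139 -0.00464941  1.35798184] [1.25624067 0.23841495 1.94981656] 0.0639080352334579
```

View pics/w19.png

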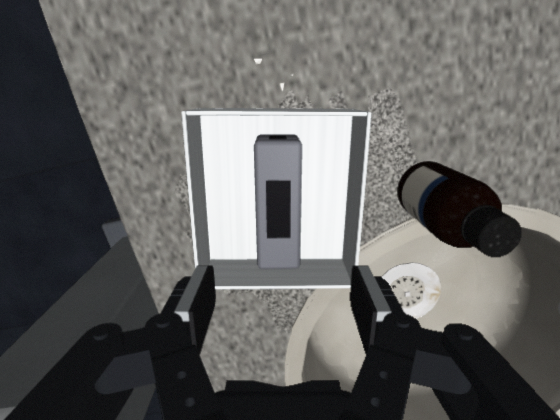

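View pics/c19.png

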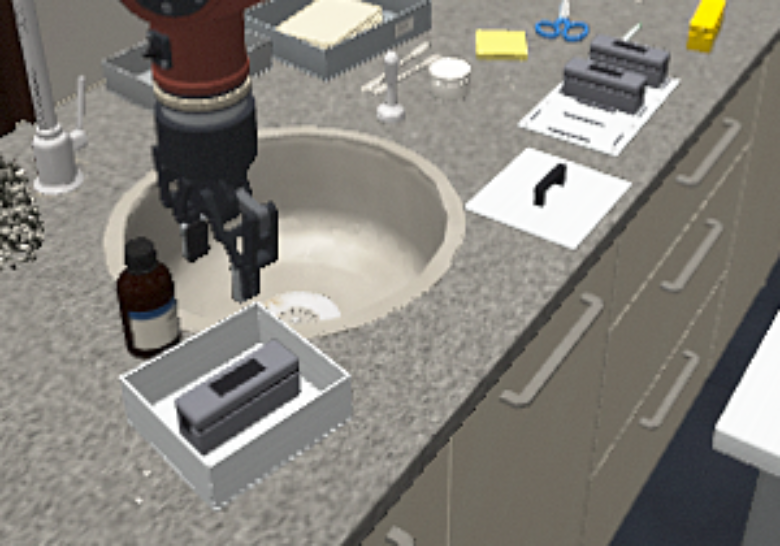

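The case stands upright in the box and the lid lies flat on the worktop. There is time left for a cross-check, so I'll lift the neighbouring case B straight up and compare its moment.

Request:
step_arm --series "-4 0.7 0 0; -8 1.4 0 7; -12 2.1 0 14; -16 2.8 0 21; -20 3.5 0 28; -24 4.2 0 35; -28 4.9 0 42; -32 5.6 0 49; -36 6.3 0 56; -40 7 0 63; -44 7.7 0 70; -48 8.4 0 75.8; -52 9.2 0 75.8; -56 9.9 0 75.8; -60 10.6 0 75.8; -64 11.3 0 75.8; -68 12 2 75.8; -70.7 12.5 4 75.8; -70.7 12.5 5 75.8; -70.7 12.5 5 75.8" --hand 1

```text
t: 29.85
tool_pos: [0.4846, -0.3258, 0.1058]
eef_rot: [3.14, -0.004, 0.032]
force: [0.2, 1.3, -0.6]
finger_gap: 0.0853
```

```bash
python3 - <<'E'
from plant import *
from h import *
o=observe();print(o['tool_pos'],o['eef_rot']);m=camera_model("wrist")
im=capture("wrist");cv2.imwrite("pics/w20.png",im[:,:,::-1])
g=cv2.cvtColor(im,cv2.COLOR_RGB2GRAY);k=np.zeros_like(g);k[130:330,225:400]=(g[130:330,225:400]<45)
n,l,st,c=cv2.connectedComponentsWithStats(k)
for i in range(1,n):
    if st[i,4]>400: print(st[i],c[i],onz(m,*c[i],.054))
E
```

```text
[ 0.48461777 -0.32579695  0.10578485] [ 3.13964792 -0.00376589  0.03156606]
[ 367  130   20  143 1109] [375.75924256 196.0270514 ] [ 0.51008305 -0.38286715  0.054     ]
[ 375  130   25  200 1556] [386.57969152 270.87660668] [ 0.45861913 -0.39656224  0.054     ]
[ 263  182   31   74 2262] [278.19849691 218.17595049] [ 0.49382468 -0.32368537  0.054     ]
```

View pics/w20.png

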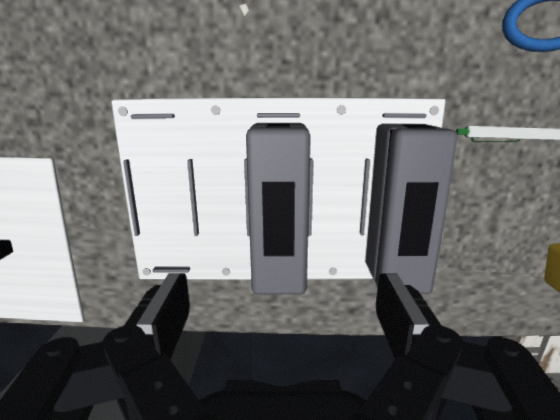

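Request:
step_arm --series "0.3 -0.1 3 0; 0.6 -0.25 6 0; 0.6 -0.25 7.5 0; 0.6 -0.25 8.4 0; 0.6 -0.25 8.4 0; 0.6 -0.25 8.4 0; 0.6 -0.25 8.4 0"

```text
t: 30.48
tool_pos: [0.4967, -0.3256, 0.0296]
eef_rot: [3.13, -0.014, 0.036]
force: [-0.1, -0.6, 0.7]
finger_gap: 0.0853
```

Request:
step_arm --series "-0.3 -0.2 0.6 0; -0.3 -0.2 1.05 0; -0.3 -0.2 1.05 0; -0.3 -0.2 1.05 0"

```text
t: 30.82
tool_pos: [0.4921, -0.3233, 0.0171]
eef_rot: [3.132, -0.011, 0.035]
force: [0.8, 0.0, -0.2]
finger_gap: 0.0853
```

Request:
step_arm --series "0 0 0 0; 0 0 0 0; 0 0 0 0; 0 0 0 0; 0 0 0 0; 0 0 -2 0; 0 0 -5 0; 0 0 -5 0; 0 0 -5 0; 0 0 -5 0; 0 0 -5 0; 0 0 -5 0" --hand 0.2 --squeeze 60

```text
t: 31.82
tool_pos: [0.4903, -0.3217, 0.0649]
eef_rot: [3.135, -0.009, 0.035]
force: [-0.2, 0.3, -4.2]
finger_gap: 0.0372
```

```bash
python3 - <<'E'
from plant import *
import cv2,numpy as np
M=[];
o=observe();print(o['tool_pos'],o['eef_rot'],o['force']);M.append(o['moment'])
im=capture("wrist");cv2.imwrite("pics/w21.png",im[:,:,::-1])
for i in range(6):
    o=observe();M.append(o['moment']);capture("side") if i<5 else 0
print(np.round(M,3)[:,1],np.mean(M,0))
E
```

```text
[ 0.49031966 -0.32168834  0.06491524] [ 3.13483491 -0.00853528  0.03475969] [-0.21009004  0.31861398 -4.1746791 ]
[ 0.079  0.002  0.077 -0.012  0.029  0.003  0.059] [ 0.00926424  0.03380358 -0.00267787]
```

View pics/w21.png

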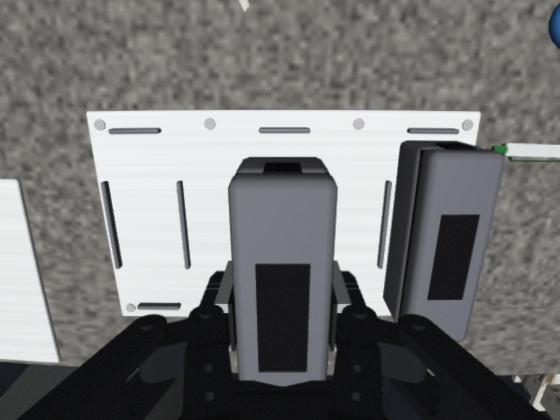

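Case B, untilted, reads +0.03, while A reads −0.10 after its tilt. That confirms A. I'll set B straight back down.

Request:
step_arm --series "0 0 2 0; 0 0 3.5 0; 0 0 4.5 0; 0 0 4.9 0; 0 0 5 0; 0 0 5 0"

```text
t: 32.62
tool_pos: [0.4928, -0.3237, 0.0177]
eef_rot: [3.131, -0.012, 0.035]
force: [0.4, -0.2, -4.3]
finger_gap: 0.0373
```

Request:
step_arm --series "0 0 0 0; 0 0 0 0; 0 0 0 0; 0 0 0 0; 0 0 0 0; 0 0 -3 0; 0 0 -7 0; 0 0 -11 0; 0 0 -15 0; -4 0 -18 0; -8 0 -20 0; -8 0 -20 0" --hand 1

```text
t: 33.62
tool_pos: [0.4086, -0.3258, 0.2208]
eef_rot: [3.126, -0.014, 0.034]
force: [1.1, 0.0, -0.7]
finger_gap: 0.0855
```

```bash
python3 - <<'E'
from plant import *
import cv2,numpy as np
o=observe();print(o['t'],o['tool_pos'],o['force'],o['finger_gap'])
im=capture("wrist");cv2.imwrite("pics/w22.png",im[:,:,::-1])
im=capture("side");cv2.imwrite("pics/s22.png",cv2.resize(im[110:330,150:350,::-1],None,fx=3,fy=2.7))
E
```

```text
33.6167 [ 0.40860157 -0.32578184  0.22081006] [ 1.14169234  0.02960186 -0.72485658] 0.08554380466360213
```

View pics/w22.png

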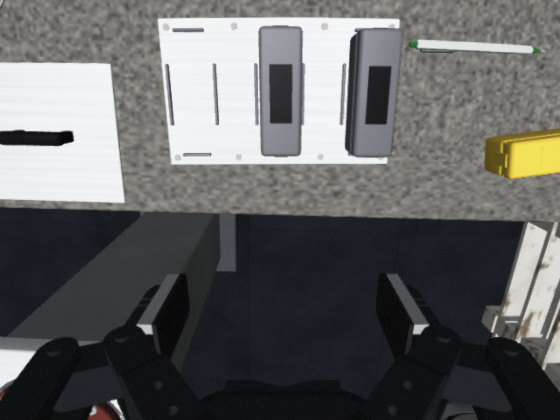

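View pics/s22.png

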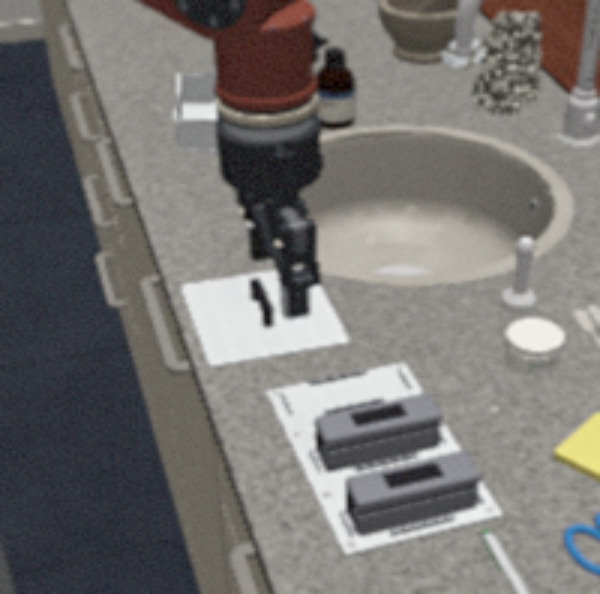

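The wrist view shows B at (281,94) and C at (376,95), both upright in their bays between the ribs. One last number check on B, then I'll hand in.

```bash
python3 - <<'E'
from plant import *
from h import *
m=camera_model("wrist");im=capture("wrist")
g=cv2.cvtColor(im,cv2.COLOR_RGB2GRAY);k=np.zeros_like(g);k[55:135,262:300]=(g[55:135,262:300]<45)
n,l,st,c=cv2.connectedComponentsWithStats(k)
for i in range(1,n):
    if st[i,4]>200: print(st[i],onz(m,*c[i],.054))
D=camera_model("side");print(tri([(m,281,94.),(D,377/3+150,413/2.7+110)]))
print(observe()['joint_vel'])
E
```

```text
[272  93  20  31 349] [ 0.4782835  -0.32631706  0.054     ]
(array([ 0.49381933, -0.32408847,  0.05842294]), [0.2, 0.2])
[ 0.018718    0.04967     0.00043635  0.00563039 -0.00452551  0.00230883]
```

```bash
python3 - <<'E'
from plant import *
print(finish_job())
E
```

```text
the job is handed in; nothing more can be done
None
```

I handed the job in at about 34 s. The case that shifts, from the bay at y ≈ −0.235, stands upright in the box. The lid lies flat, handle up, at about (0.447, −0.075), and the other two cases are upright in their bays.

- **How I tilted it:** The moves cannot tilt the tool, so I pivoted the case about 33° in the pads by pressing its front end on the worktop's front edge. I then lifted it clear, felt the moment and levelled it on the worktop.
- **Which case shifts:** Its level moment went from about +0.10 N m (two readings only, higher than expected) before the tilt to −0.10 N m after it. The empty gripper read +0.016 N m and the middle case, lifted untilted, read +0.03 N m.
- **What I did not do:** I never tilted the other two cases. I took them as sound because exactly one case is loose, and I left the third one untouched.
- **Lid position:** I did not use the suggested spot at (0.46, 0.05), because I measured the sink rim reaching into it. I laid the lid nearer the rack instead.
- **Last checks:** The pictures showed the case upright in the box, the lid flat, both cases between their ribs, and nothing else seen to have moved. Two-view triangulation put the middle case back where it started. A colour-mask check on it disagreed by about 15 mm, because the mask caught only part of the black slot, and I discounted it.

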